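# Hang the ring gauge on its slanted peg

## Task

Hang the metal ring gauge on the slanted peg that it fits (the slimmer of the two): slide it down along the peg without forcing it, over the spring clip, until it is fully home and flat on the collar. Bed it there with a steady push of about 14 N for a second, never more than 30 N, then let go of it and leave the other things on the worktop alone.

Things in the scene. Friction and masses are not known exactly. Their poses are not given: they have to be found in the camera images.
- ring: plain bare-metal ring gauge, lying flat on the worktop: outer diameter 50 mm, bore diameter 20.5 mm right through, 22 mm high, about 250 g. Origin at the centre of its underside, z along the bore; both faces are alike.
- ring_centre (a point): the middle of the ring gauge: on the bore's axis, 11 mm above its underside.
- stand: fixed stand with the slimmer peg: grey base plate 85 x 90 x 12 mm; from 38 mm behind the base's centre a round steel rod rises 35 degrees from upright, its tip pointing up and towards the stand's front (its own -x). The rod carries a dark retaining ring and, above it, a clamped dark collar; beyond the collar it is the peg. Origin at the centre of the base's underside, z up.
- seat: fixed dark retaining ring on that rod. Origin on the peg's axis, about 92 mm above the worktop; z points along the peg to its tip, y is level. Beyond it is clamped the collar (34 mm across, 12 mm thick, with a stiff sprung washer on top, 25 N/mm): the washer's face, where the gauge must lie, is at z = 0 to 6 mm, different each time, not told. The peg is 18 mm across, straight to z = 41 mm, tip at 52 mm.
- thick_stand: a like fixed stand whose peg is 26 mm across, too thick for the ring, without a clip. Origin at the centre of the base's underside.
- timer: white bench timer 62 x 62 x 19 mm, a bystander; origin at the centre of its underside.
- vial: sample vial with black cap, 30 mm across, 50 mm high, a bystander; origin at the centre of its underside.
- weight: small metal weight with a knob, 21 mm across, 22 mm high, a bystander; origin at the centre of its underside.
- clip (a joint): hairpin wire spring, 9 mm wide, on the peg's upper side (+x of the seat's frame): from z = 38 mm it bulges to 13 mm off the axis at z = 14 mm. 0 = at rest, grows (rad) as the bore presses it in, about 0.1 with the gauge home. Once the gauge's underside is below about z = 28 mm it drags on it with some 2 to 7 N, which is not yet the collar.
Things that resemble listed ones, but are neither listed nor needed, are in the scene too. What is shaped like the ring but orange or pink is not meant.

How it is judged (in metres and radians):
On the way, in this order (a step that is already met when the one before it is completed fails the run):
1. the ring is threaded on the slim peg, still short of the collar (z of ring_centre in the frame of seat between 0.023 and 0.051 m and x of ring_centre in the frame of seat between -0.005 and 0.005 m and y of ring_centre in the frame of seat between -0.005 and 0.005 m), for 0.1 s.
2. the ring lies flat on the collar and is pressed on it with at least 4 N for 0.4 s (z of ring_centre in the frame of seat between 0.009 and 0.0195 m and x of ring_centre in the frame of seat between -0.004 and 0.004 m and y of ring_centre in the frame of seat between -0.004 and 0.004 m and angle between the z axis of ring and the z axis of seat, either way round below 0.09 rad and contact force between ring and seat above 4 N), for 0.4 s.
At the end, for the whole second after the job is handed in: The ring stays where it was bedded: at rest low on the slim peg (its middle 9 to 19.5 mm along the peg from the seat's origin, within 4 mm of the axis) with its bore within 0.09 rad of the peg's axis, and the robot has let go (z of ring_centre in the frame of seat between 0.009 and 0.0195 m and x of ring_centre in the frame of seat between -0.004 and 0.004 m and y of ring_centre in the frame of seat between -0.004 and 0.004 m and angle between the z axis of ring and the z axis of seat, either way round below 0.09 rad and linear speed of ring below 0.01 m/s); the robot touches nothing.
It fails at once if the ring is pressed on the collar (carried by seat) with more than 30 N (contact force between ring and seat above 30 N).
It fails at once if the ring is forced against the stand (peg, clip and collar together) with more than 60 N (contact force between ring and stand above 60 N).
It fails at once if a bystander (timer, vial or weight) is moved by more than 15 mm (distance of any of timer, vial, weight from where it was at the start of the episode above 0.015 m).
It also fails if it takes over 61 s, if anything falls off the work surface, if the arm or the gripper's body presses on something with over 40 N, if the wrist force passes 120 N, or if a joint passes its speed limit or range.

## Robot

A 7-joint arm with a two-finger parallel gripper is mounted at the origin on a cart in front of the work surface, level with it; the furniture and walls round the work are solid. World frame = base frame: x ahead of the robot, y to its left, z up, the work surface at z = 0. Lengths are in m, angles in degrees, forces in N, time in s.
With the tool pointing down it reaches from about 0.4 to 0.75 m from the base axis. Payload 19.5 kg.
Tool frame: the origin (TCP) lies midway between the tips of the shut fingers; the grasp point (between the pads) lies 19 mm behind it; z points along the fingers, y is the line along which they close (so a half turn about z gives the same grasp; the last joint's range is limited). The gripper opens to 85 mm and grips with 20 to 120 N. Pads are 22 mm wide; open, the fingers measure 114 mm over their backs; the gripper's body (76 mm by 85 mm) begins 54 mm behind the grasp point. The pads swing forward as they close: fully open they stand 13 mm farther back than shut.
Start: joints at [-73.493, 40.479, -1.581, 85.061, 1.261, 54.483, -4.326], TCP at [0.186, 0.544, 0.203] pointing down, gripper open.
Joint ranges: [-155.06, 155.06], [-18.47, 123.98], [-90, 86.84], [0, 140.48], [-83.41, 263.41], [0, 116], [-161.91, 161.91]. Speed limits (degrees/s): [108.29, 108.29, 147.25, 147.25, 172.46, 172.46, 172.46].

## Interface

Orientations are given as a 3x3 rotation matrix whose columns are the frame's x, y, z axes.
In Python, from plant import ctrl, eyes gives the robot as it stands.
- The arm moves only by the tool apply_moves, never from a script. Its argument "plan" is a list of rows, each a list of 7 numbers: the turn, a rotation vector about the tool's x, y, z in degrees, then the shift along the tool's x, y, z in m, then the closure, from -1 (fully open) to 1 (shut). In form: [[rx, ry, rz, tx, ty, tz, grip], ...]. A call has 1 to 12 rows; each row shifts and turns the commanded pose from where the row before left it, along the tool's axes as they then stand; what a row does not reach is not made up. A row lasts 1/10 s, in which the tool goes at most 50 mm and 8.59 degrees, less where a joint would pass 70% of its speed; a pose out of reach is approached as far as the arm can. A call with a gripper value outside its range is refused whole. The fingers move at their own pace and stop on an object; "force" is the grip in N (left out, the last holds). Time passes only in rows, so rows that do not move let the fingers close. It gives the time, the measured TCP pose, the force, the opening and the grip force at its end, in the units of the state.
- ctrl.observe(): the state, without advancing time (a new reading comes with each control period).
- eyes.snapshot(name): name is "scene" or "side" or "wrist"; returns the picture (384x512x3 uint8, red, green, blue); there is no depth.
- eyes.camera_model(name): a dict with "fovy" (degrees; the focal length in pixels is half the picture's height over the tangent of half this angle, whatever the lens; pixels are square), "cx", "cy" (the principal point, pixels), "xyz" and "orientation" of the camera in the world. Camera axes: x right, y up, looking along -z (the intrinsics and any distortion apply to the point x, -y, -z); pixel columns grow to the right and rows downward; lengths in m; the calibration is good to about 2 mm. The wrist camera is an equidistant fisheye: a pixel r from the principal point sees the ray r / f radians off the axis. A picture is of the moment at which its call begins: read the wrist's pose just before it. camera_model takes no time and is no camera call; for the wrist camera it gives the pose at the moment of the call.
- ctrl.hand_in(): hands the job in; it is judged then, once.
The state is a dict: "t": time; "joints": joint angles; "joint_velocities": joint speeds; "joint_torque": joint torques, N m; "tool_pos": TCP position; "tcp_rot": TCP orientation; "force": force on the tool from outside, world axes, zero at the start; "wrist_torque": the same for the moment, N m; "grip_width": opening from 0.0 (shut) to 1.0 (fully open); "gripper_force": force on a finger pad.
Only numpy, scipy, OpenCV 4.12 (cv2) and the standard library are available. Lean on these libraries where they do the work, as an engineer would, in place of code of your own. Each camera call takes 0.05 s, during which the arm holds its last target. There are 200 camera calls.

## Working session

There is one attempt and no reset: what is moved stays moved. The work goes in short steps, Python scripts to look and compute and a tool call to move; the robot and the scene stay as the last step left them, time stands still between calls to the robot, and variables do not carry over. Pictures are saved under pics/ and viewed, at most 10 in all, crops included, and the job is handed in when it is done.

Besides the shell and the picture viewer there is one more tool, called after "Emit:" as name([rows], argument=value, ...), one row to a line, values as JSON. apply_moves: Moves the arm, as the interface text tells. Its arguments: {"type":"object","properties":{"plan":{"type":"array","items":{"type":"array","items":{"type":"number"}}},"force":{"type":"number"}},"required":["plan"]}

```bash
mkdir -p pics; ls
python3 - <<'E'
from plant import ctrl, eyes
import cv2, numpy as np
o=ctrl.observe(); print({k:np.round(v,3).tolist() for k,v in o.items()})
ims=[]
for n in ("scene","side","wrist"):
    m=eyes.camera_model(n); print(n,m)
    im=eyes.snapshot(n); cv2.imwrite(f"pics/{n}0.png",im[:,:,::-1]);
E
```

```text
pics
{'t': 0.0, 'joints': [-73.493, 40.514, -1.584, 85.082, 1.259, 54.482, -4.325], 'joint_velocities': [-0.055, -0.107, 0.008, -0.002, -0.018, -0.058, 0.066], 'joint_torque': [-0.0, -88.323, 1.234, -23.616, 0.017, 0.006, 0.0], 'tool_pos': [0.186, 0.544, 0.202], 'tcp_rot': [[-0.946, 0.324, -0.0], [0.324, 0.946, -0.001], [0.0, -0.001, -1.0]], 'force': [0.437, -0.259, 0.474], 'wrist_torque': [0.002, 0.015, 0.005], 'gripper_force': 0.0, 'grip_width': 0.998}
scene {'fovy': 52.232867165835785, 'cx': 260.7172117987083, 'cy': 186.1312355790915, 'xyz': array([-0.1737411 , -0.60619507,  0.52092717]), 'orientation': array([[ 0.5533525 ,  0.38415378, -0.73907164],
       [-0.83275751,  0.23621235, -0.50071815],
       [-0.01777492,  0.89254109,  0.45061564]])}
side {'fovy': 52.20245148438192, 'cx': 253.32108961199717, 'cy': 193.923673354818, 'xyz': array([ 0.39787412, -0.94283329,  0.65444188]), 'orientation': array([[ 0.98944994,  0.08385753, -0.11813858],
       [-0.14482187,  0.55039393, -0.82224883],
       [-0.003929  ,  0.83068311,  0.55673165]])}
wrist {'fovy': 65.70646984690485, 'cx': 254.75954924946436, 'cy': 189.97812926439693, 'xyz': array([0.11841208, 0.56624719, 0.37334762]), 'orientation': array([[ 0.32319817, -0.90850641, -0.26487551],
       [ 0.94633065,  0.30995099,  0.09158972],
       [-0.00111142, -0.28026145,  0.95992306]])}
```

View pics/scene0.png

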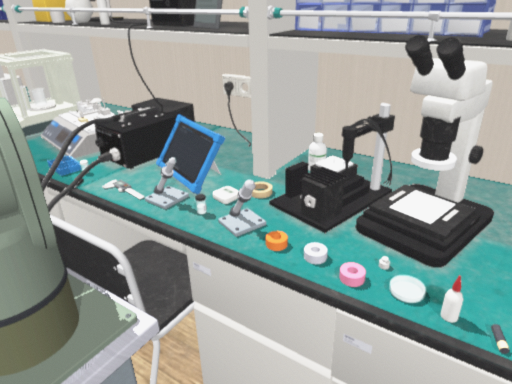

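View pics/side0.png

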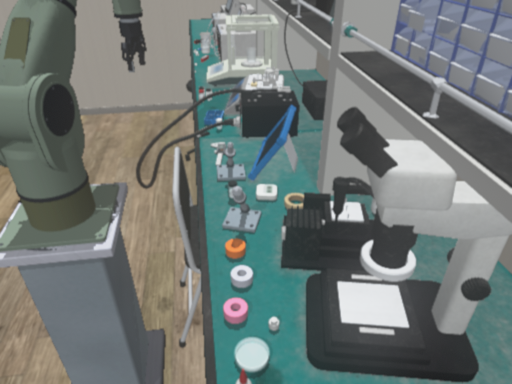

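The scene view shows ring-like things: orange (277,240), bare metal (316,253), pink (352,274) and a tape roll (262,189). By the description I choose the one at (316,253), which is at (242,276) in the side view. The stands are at (168,185) and (243,212) in scene, and (231,165) and (241,212) in side. I'll check the ring and both pegs in one close crop.

```bash
cat > h.py <<'E'
import numpy as np, cv2
from plant import ctrl, eyes
def ray(m,u,v,fish=False):
    f=192/np.tan(np.radians(m['fovy']/2)); x=(u-m['cx']);y=(v-m['cy'])
    if fish:
        r=np.hypot(x,y)+1e-9;t=r/f; d=np.array([np.sin(t)*x/r,-np.sin(t)*y/r,-np.cos(t)])
    else: d=np.array([x/f,-y/f,-1.])
    d=np.array(m['orientation'])@d; return np.array(m['xyz']),d/np.linalg.norm(d)
def plane(m,u,v,z,fish=False):
    p,d=ray(m,u,v,fish); return p+d*(z-p[2])/d[2]
def tri(rays):
    A=np.zeros((3,3));b=np.zeros(3)
    for p,d in rays:
        P=np.eye(3)-np.outer(d,d);A+=P;b+=P@p
    x=np.linalg.solve(A,b); return x,[np.linalg.norm((np.eye(3)-np.outer(d,d))@(x-p)) for p,d in rays]
def proj(m,X,fish=False):
    f=192/np.tan(np.radians(m['fovy']/2)); c=np.array(m['orientation']).T@(np.array(X)-m['xyz'])
    if fish:
        r=np.hypot(c[0],c[1]);t=np.arctan2(r,-c[2]);return m['cx']+f*t*c[0]/r,m['cy']-f*t*c[1]/r
    return m['cx']+f*c[0]/-c[2], m['cy']-f*c[1]/-c[2]
E
python3 - <<'E'
from h import *
a=cv2.imread('pics/scene0.png');b=cv2.imread('pics/side0.png')
c=lambda i,x,y,w,h,s:cv2.resize(i[y:y+h,x:x+w],None,fx=s,fy=s,interpolation=cv2.INTER_CUBIC)
r1=np.hstack([c(a,140,150,100,65,4),c(a,210,170,100,65,4)])
r2=np.hstack([c(b,205,130,67,65,4),c(b,205,190,66,65,4),c(a,282,225,67,65,4)])
cv2.imwrite('pics/crop1.png',np.vstack([r1,r2]))
ms,mi=eyes.camera_model('scene'),eyes.camera_model('side')
for n,m,u,v,z in [('ring',ms,316,253,.011),('ring',mi,242,276,.011),('s1',ms,168,197,.0),('s1',mi,231,173,0),('s2',ms,243,221,.0),('s2',mi,241,219,0),('weight',ms,385,263,.01)]: print(n,plane(m,u,v,z).round(3))
E
```

```text
ring [ 0.459 -0.317  0.011]
ring [ 0.461 -0.317  0.011]
s1 [0.487 0.158 0.   ]
s1 [0.483 0.156 0.   ]
s2 [ 0.495 -0.097  0.   ]
s2 [ 0.486 -0.093  0.   ]
weight [ 0.505 -0.452  0.01 ]
```

View pics/crop1.png

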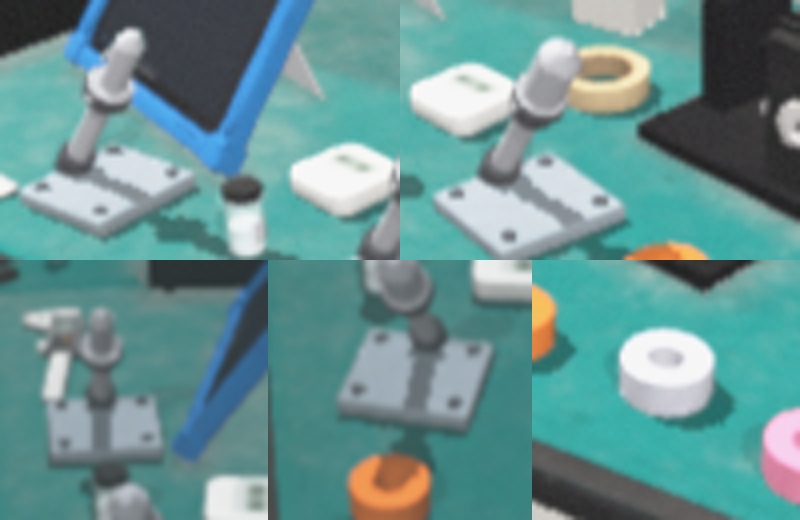

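The crop confirms the bare-metal ring at (316,253) in scene. The slim peg, with the clip on its right side, is on the far stand, with its tip at about (172,158) in scene and (231,143) in side. The near stand's peg is the thick one.

Run:
```python
from h import *
ms,mi=eyes.camera_model('scene'),eyes.camera_model('side')
def t(n,a,b): x,e=tri([ray(ms,*a),ray(mi,*b)]); print(n,x.round(4),np.round(e,4)); return x
tip=t('tip',(172.5,158.5),(230.7,143)); col=t('collar',(167.5,171),(230,152)); rb=t('rodbase',(159.5,189),(230,162))
d=tip-rb; print('dir',d/np.linalg.norm(d), 'len',np.linalg.norm(d))
# ring silhouettes
for n,m,(u,v) in (('scene',ms,(316,253)),('side',mi,(242,276))):
    im=cv2.imread(f'pics/{n}0.png'); h=cv2.cvtColor(im,cv2.COLOR_BGR2HSV)
    mk=((h[...,1]<70)&(h[...,2]>90)).astype(np.uint8)
    k,l,s,c=cv2.connectedComponentsWithStats(mk)
    i=l[v+7,u] ; cs,_=cv2.findContours((l==i).astype(np.uint8),cv2.RETR_EXTERNAL,cv2.CHAIN_APPROX_NONE)
    hull=cv2.convexHull(cs[0]); M=cv2.moments(hull); cx,cy=M['m10']/M['m00'],M['m01']/M['m00']
    print(n,s[i],(cx,cy),plane(m,cx,cy,.011).round(4))
    print(n,'stand1 plate corners?')
for n,u,v,z in [('orange',277,242,.01),('pink',352,276,.01),('vial',201,205,.02),('timer',227,195,.01),('tabletcorner',190,191,0)]: print(n,plane(ms,u,v,z).round(3))
t('tabletR',(222,131),(297,110))
t('tabletbl',(193,190),(250,178))
# plate corners scene crop: /4+offset
print('scene corners',[plane(ms,140+x/4,150+y/4,.012).round(3) for x,y in ((22,190),(112,145),(196,180),(100,225))])
print('side corners',[plane(mi,205+x/4,130+(y-260)/4,.012).round(3) for x,y in ((48,402),(155,398),(162,455),(52,458))])
```

```text
tip [0.4822 0.1146 0.1287] [0. 0.]
collar [0.4808 0.1384 0.087 ] [0.0007 0.0007]
rodbase [0.4829 0.1852 0.0222] [0.0023 0.0023]
dir [-0.00558068 -0.55250645  0.83348994] len 0.12779657930619245
scene [304 242  24  23 453] (315.3870843000773, 252.81167826759474) [ 0.4591 -0.3161  0.011 ]
scene stand1 plate corners?
side [230 265  24  23 450] (241.4249512670565, 276.0093567251462) [ 0.46   -0.3163  0.011 ]
side stand1 plate corners?
orange [ 0.451 -0.224  0.01 ]
pink [ 0.43  -0.411  0.01 ]
vial [0.475 0.023 0.02 ]
timer [0.57  0.011 0.01 ]
tabletcorner [0.547 0.13  0.   ]
tabletR [0.6792 0.1147 0.1823] [0.0354 0.0354]
tabletbl [0.5385 0.1076 0.0094] [0.0037 0.0037]
scene corners [array([0.437, 0.192, 0.012]), array([0.519, 0.189, 0.012]), array([0.511, 0.099, 0.012]), array([0.43 , 0.11 , 0.012])]
side corners [array([0.44 , 0.191, 0.012]), array([0.528, 0.184, 0.012]), array([0.522, 0.094, 0.012]), array([0.437, 0.103, 0.012])]
```

View pics/wrist0.png

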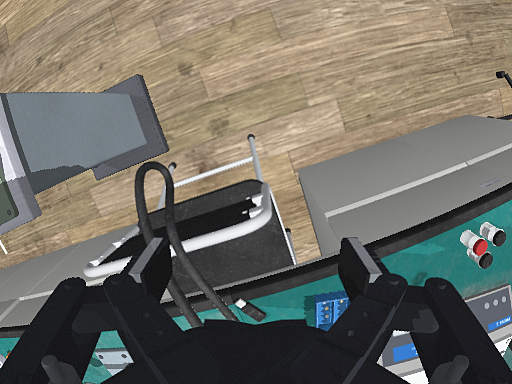

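The wrist view shows the floor and the bench edge, with the open fingers at (150,270) and (360,260). Neither the peg nor the ring is in it yet. I'll swing over to the ring, staying high.

Emit:
apply_moves([
  [0,0,0,0,-0.02,-0.045,-1],
  [0,0,0,0,-0.02,-0.045,-1],
  [0,0,0,0,0,-0.03,-1],
  [0,0,5,-0.046,-0.002,0,-1],
  [0,0,5,-0.046,-0.002,0,-1],
  [0,0,5,-0.046,-0.002,0,-1],
  [0,0,5,-0.046,-0.002,0,-1],
  [0,0,5,-0.046,-0.002,0,-1],
  [0,0,5,-0.046,-0.002,0,-1],
  [0,0,5,-0.046,-0.002,0,-1],
  [0,0,5,-0.046,-0.002,0,-1],
  [0,0,5,-0.046,-0.002,0,-1],
])

```text
t: 1.35
tool_pos: [0.4772, 0.2374, 0.3223]
tcp_rot: [[-0.437, 0.9, -0.0], [0.9, 0.437, -0.0], [-0.0, -0.0, -1.0]]
force: [0.5, 0.0, -0.7]
grip_width: 1.003
gripper_force: 0.0
```

Run:
```python
from h import *
import json
m=eyes.camera_model('wrist'); im=eyes.snapshot('wrist'); cv2.imwrite('pics/w1.png',im[:,:,::-1]); np.save('pics/w1.npy',m,allow_pickle=True)
for X in ([.4822,.1146,.1287],[.4808,.1384,.087],[.4829,.1852,.022]): print(np.round(proj(m,X,True)))
```

```text
[220. 244.]
[228. 218.]
[245. 180.]
```

Emit:
apply_moves([
  [0,0,5,-0.046,-0.002,0,-1],
  [0,0,5,-0.046,-0.002,0,-1],
  [0,0,5,-0.046,-0.002,0,-1],
  [0,0,5,-0.046,-0.002,0,-1],
  [0,0,0,0,0,0,-1],
])

```text
t: 1.9
tool_pos: [0.5276, 0.057, 0.3227]
tcp_rot: [[-0.096, 0.995, 0.0], [0.995, 0.096, -0.003], [-0.003, -0.0, -1.0]]
force: [0.4, 1.5, 0.6]
grip_width: 0.999
gripper_force: 0.0
```

Run:
```python
from h import *
m=eyes.camera_model('wrist'); im=eyes.snapshot('wrist'); cv2.imwrite('pics/w2.png',im[:,:,::-1]); np.save('pics/w2.npy',m,allow_pickle=True)
m1=np.load('pics/w1.npy',allow_pickle=True).item()
out=[]
for n,mm in (('w1',m1),('w2',m)):
    u,v=[int(round(q)) for q in proj(mm,[.481,.14,.085],True)]; print(n,u,v)
    i=cv2.imread(f'pics/{n}.png'); i=cv2.copyMakeBorder(i,100,100,100,100,cv2.BORDER_CONSTANT)
    out.append(cv2.resize(i[v+40:v+160,u+40:u+160],(400,400),interpolation=cv2.INTER_CUBIC)); print('crop origin',u-60,v-60,'scale',400/120)
cv2.imwrite('pics/crop2.png',np.hstack(out))
```

```text
w1 229 216
crop origin 169 156 scale 3.3333333333333335
w2 227 93
crop origin 167 33 scale 3.3333333333333335
```

View pics/crop2.png

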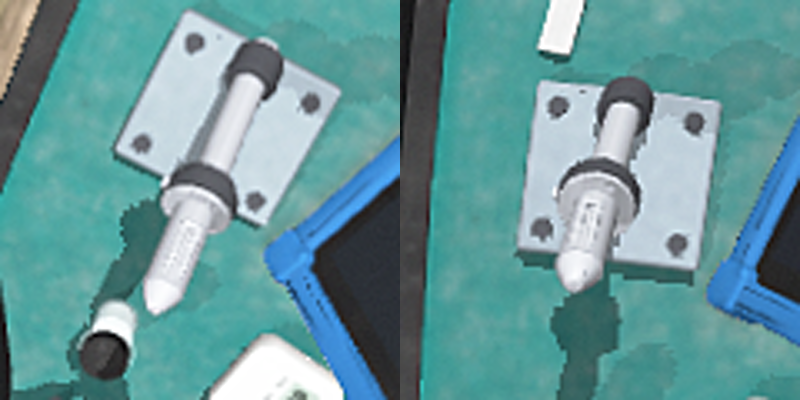

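The crop shows the slim stand: clip on the peg's upper side, washer face on the collar, tip at crop (154,310) in the left view and (173,287) in the right. The vial lies 50 mm or more in front of the tip, and the tablet corner is to the right. I'll triangulate and go on to the ring.

Run:
```python
from h import *
m1=np.load('pics/w1.npy',allow_pickle=True).item();m2=np.load('pics/w2.npy',allow_pickle=True).item()
ms,mi=eyes.camera_model('scene'),eyes.camera_model('side')
k=.3
a=lambda x,y:ray(m1,169+x*k,156+y*k,True); b=lambda x,y:ray(m2,167+x*k,33+y*k,True)
for n,p,q in (('tip',(154,312),(173,288)),('washer',(198,203),(197,199)),('lowring',(250,71),(226,104))):
    print(n,*[np.round(v,4) for v in tri([a(*p),b(*q)])])
print('tip4',*[np.round(v,4) for v in tri([a(154,312),b(173,288),ray(ms,172.5,158.5),ray(mi,230.7,143)])])
```

```text
tip [0.4795 0.1062 0.1345] [0.0005 0.0005]
washer [0.4804 0.1404 0.0888] [0.0001 0.0001]
lowring [0.4817 0.1886 0.021 ] [0.0013 0.0013]
tip4 [0.4793 0.1067 0.1326] [0.0014 0.001  0.0033 0.0023]
```

Emit:
apply_moves([
  [0,0,5,-0.046,-0.002,0,-1],
  [0,0,5,-0.046,-0.002,0,-1],
  [0,0,5,-0.046,-0.002,0,-1],
  [0,0,5,-0.046,-0.002,0,-1],
  [0,0,5,-0.046,-0.002,0,-1],
  [0,0,5,-0.046,-0.002,0.03,-1],
  [0,0,5,-0.046,-0.002,0.04,-1],
  [0,0,5,-0.046,0.013,0.04,-1],
  [0,0,0,0,0,0.04,-1],
  [0,0,0,0,0,0,-1],
])

```text
t: 2.95
tool_pos: [0.4598, -0.2727, 0.1869]
tcp_rot: [[0.557, 0.83, -0.006], [0.83, -0.557, 0.004], [-0.0, -0.007, -1.0]]
force: [-0.1, 0.4, 1.1]
grip_width: 0.997
gripper_force: 0.0
```

Run:
```python
from h import *
m=eyes.camera_model('wrist'); o=ctrl.observe(); im=eyes.snapshot('wrist')[:,:,::-1]; cv2.imwrite('pics/w3.png',im)
u,v=[int(round(q)) for q in proj(m,[.4595,-.3162,.011],True)]; print(u,v,o['tool_pos'].round(4) if hasattr(o['tool_pos'],'round') else o['tool_pos'])
h=cv2.cvtColor(np.ascontiguousarray(im),cv2.COLOR_BGR2HSV); mk=((h[...,1]<60)&(h[...,2]>110)).astype(np.uint8)
cs,_=cv2.findContours(mk,cv2.RETR_EXTERNAL,cv2.CHAIN_APPROX_NONE)
for c in cs:
    if cv2.contourArea(c)>300:
        M=cv2.moments(cv2.convexHull(c)); p=(M['m10']/M['m00'],M['m01']/M['m00']); print(np.round(p,1),cv2.contourArea(c),cv2.boundingRect(c),plane(m,*p,.015,True).round(4))
cv2.imwrite('pics/crop3.png',im)
```

```text
275 194 [ 0.4598 -0.2727  0.1869]
[334.9 299.3] 709.0 (321, 280, 30, 37) [ 0.4469 -0.5001  0.015 ]
[365.1 260.2] 409.0 (348, 237, 34, 46) [ 0.5129 -0.466   0.015 ]
[144.4 259.8] 410.0 (129, 237, 34, 46) [ 0.2577 -0.2959  0.015 ]
[274.8 193.9] 1363.0 (255, 172, 41, 44) [ 0.4597 -0.3145  0.015 ]
[480.3 206. ] 4068.5 (448, 159, 64, 96) [ 0.7139 -0.5088  0.015 ]
[ 12.1 199.1] 971.5 (0, 159, 30, 71) [ 0.1106 -0.0941  0.015 ]
[ 19.4 200.3] 2322.5 (0, 113, 57, 163) [ 0.1249 -0.1057  0.015 ]
[351.3  41.7] 309.5 (330, 34, 45, 18) [ 0.6368 -0.2094  0.015 ]
[453.6  24.7] 2640.5 (419, 0, 69, 55) [ 0.7903 -0.2534  0.015 ]
[192.8  36. ] 4223.5 (152, 0, 85, 77) [ 0.4857 -0.1039  0.015 ]
[37.5 19.1] 800.0 (2, 0, 81, 38) [0.3277 0.0799 0.015 ]
```

View pics/crop3.png

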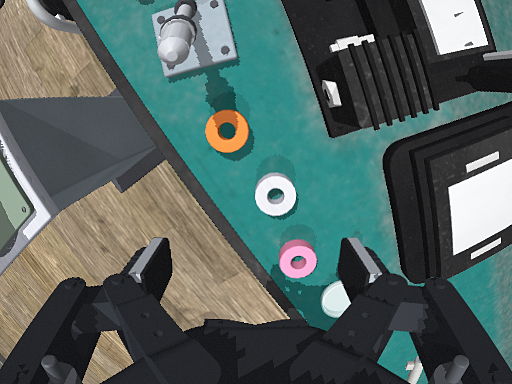

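The wrist view shows the metal ring at (275,194), between orange (227,130) and pink (298,258). That puts the ring at world (0.4597, -0.315), so I'll go down on it.

Emit:
apply_moves([
  [0,0,0,-0.018,0.012,0,-1],
  [0,0,0,-0.0178,0.012,0,-1],
  [0,0,0,0,0,0.045,-1],
  [0,0,0,0,0,0.045,-1],
  [0,0,0,0,0,0.045,-1],
  [0,0,0,0,0,0.03,-1],
  [0,0,0,0,0,0.01,-1],
  [0,0,0,0,0,0,-1],
  [0,0,0,0,0,0,-1],
], force=80)

```text
t: 3.9
tool_pos: [0.4623, -0.3176, 0.0176]
tcp_rot: [[0.557, 0.831, 0.002], [0.831, -0.557, -0.001], [0.0, 0.003, -1.0]]
force: [0.6, 0.1, 0.7]
grip_width: 1.0
gripper_force: 0.0
```

Run:
```python
from h import *
m=eyes.camera_model('wrist'); o=ctrl.observe(); im=np.ascontiguousarray(eyes.snapshot('wrist')[:,:,::-1]); cv2.imwrite('pics/w4.png',im)
R=np.array(o['tcp_rot']);p=np.array(o['tool_pos']); print(p,R.round(3).tolist())
h=cv2.cvtColor(im,cv2.COLOR_BGR2HSV); mk=((h[...,1]<60)&(h[...,2]>110)).astype(np.uint8)
cs,hi=cv2.findContours(mk,cv2.RETR_CCOMP,cv2.CHAIN_APPROX_NONE)
for c,q in zip(cs,hi[0]):
    x,y,w,hh=cv2.boundingRect(c)
    if cv2.contourArea(c)>150 and 180<x+w/2<330 and 150<y+hh/2<290:
        (e,ax,an)=cv2.fitEllipse(c); X=plane(m,*e,.022,True); print(np.round(e,1),np.round(ax,1),q[3]>=0,(x,y,w,hh),X.round(4),'tool',(R.T@(X-p)).round(4))
```

```text
[ 0.46231202 -0.31761816  0.01760409] [[0.557, 0.831, 0.002], [0.831, -0.557, -0.001], [0.0, 0.003, -1.0]]
[248.7 217.7] [78.4 81.7] False (209, 176, 81, 83) [ 0.4619 -0.3121  0.022 ] tool [ 0.0044 -0.0034 -0.0044]
[246.8 217.6] [19.7 34. ] True (231, 207, 34, 24) [ 0.461  -0.3114  0.022 ] tool [ 0.0044 -0.0046 -0.0044]
```

Emit:
apply_moves([
  [0,0,0,0.001,-0.003,0.007,-1],
  [0,0,0,0,0,0.0075,-1],
  [0,0,0,0,0,0,0.3],
  [0,0,0,0,0,0,1],
  [0,0,0,0,0,0,1],
  [0,0,0,0,0,0,1],
  [0,0,0,0,0,0,1],
  [0,0,0,0,0,0,1],
  [0,0,0,0,0,0,1],
], force=80)

```text
t: 4.85
tool_pos: [0.4591, -0.3149, 0.001]
tcp_rot: [[0.558, 0.83, 0.0], [0.83, -0.558, -0.0], [-0.0, 0.0, -1.0]]
force: [-0.2, 0.5, -0.3]
grip_width: 0.003
gripper_force: 0.0
```

The grip width reads 0, so something went wrong. I'll look.

Run:
```python
from h import *
a=eyes.snapshot('wrist')[:,:,::-1]; b=eyes.snapshot('side')[:,:,::-1];s=eyes.snapshot('scene')[:,:,::-1]
c=cv2.resize(b[220:370,190:340],(384,384),interpolation=cv2.INTER_CUBIC)
cv2.imwrite('pics/w5full.png',a); cv2.imwrite('pics/w5.png',np.hstack([a[:,60:440],c]))
```

```text
(no output)
```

View pics/w5.png

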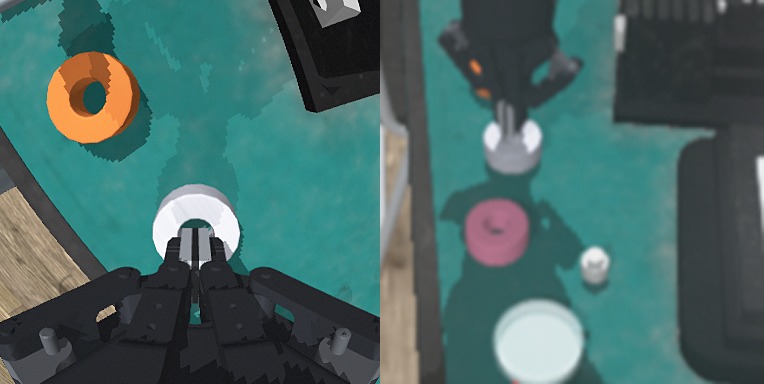

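The fingers shut over the ring's top face without catching it, because they closed before the arm had settled. The ring is upright and unmoved at about (256,230) in the wrist view. I'll rise, reopen and look again.

Emit:
apply_moves([
  [0,0,0,0,0,-0.02,1],
  [0,0,0,0,0,-0.03,1],
  [0,0,0,0,0,0,1],
  [0,0,0,0,0,0,-1],
  [0,0,0,0,0,0,-1],
  [0,0,0,0,0,0,-1],
  [0,0,0,0,0,0,-1],
  [0,0,0,0,0,0,-1],
  [0,0,0,0,0,0,-1],
  [0,0,0,0,0,0,-1],
])

```text
t: 6.0
tool_pos: [0.459, -0.3149, 0.0509]
tcp_rot: [[0.558, 0.83, -0.0], [0.83, -0.558, -0.0], [-0.0, -0.0, -1.0]]
force: [0.8, -0.3, 0.5]
grip_width: 0.997
gripper_force: 0.0
```

```bash
cat > ringm.py <<'E'
from h import *
def ringm(z,save):
    m=eyes.camera_model('wrist'); o=ctrl.observe(); im=np.ascontiguousarray(eyes.snapshot('wrist')[:,:,::-1]); cv2.imwrite(save,im)
    R=np.array(o['tcp_rot']);p=np.array(o['tool_pos']); print(p.round(4),o['grip_width'],'tcp px',np.round(proj(m,p,True)))
    h=cv2.cvtColor(im,cv2.COLOR_BGR2HSV); mk=((h[...,1]<60)&(h[...,2]>110)).astype(np.uint8)
    cs,hi=cv2.findContours(mk,cv2.RETR_CCOMP,cv2.CHAIN_APPROX_NONE)
    for c,q in zip(cs,hi[0]):
        x,y,w,hh=cv2.boundingRect(c)
        if cv2.contourArea(c)>150 and 180<x+w/2<330 and 150<y+hh/2<290:
            (e,ax,an)=cv2.fitEllipse(c); X=plane(m,*e,z,True); print(np.round(e,1),np.round(ax,1),q[3]>=0,(x,y,w,hh),X.round(4),'tool',(R.T@(X-p)).round(4))
E
python3 -c "
from ringm import *
ringm(.015,'pics/w6.png')"
```

```text
[ 0.459  -0.3149  0.0509] 0.9973954993665564 tcp px [254. 222.]
[255.4 201.9] [67.1 69.8] False (221, 167, 69, 70) [ 0.46   -0.3145  0.015 ] tool [0.0009 0.0007 0.0359]
[254.1 201.6] [18.2 28.8] True (241, 192, 29, 21) [ 0.4594 -0.3138  0.015 ] tool [ 0.0011 -0.0002  0.0359]
```

Emit:
apply_moves([
  [0,0,0,0,0,0.024,-1],
  [0,0,0,0,0,0.024,-1],
  [0,0,0,0,0,0.0015,-1],
  [0,0,0,0,0,0,-1],
  [0,0,0,0,0,0,-1],
  [0,0,0,0,0,0,-1],
  [0,0,0,0,0,0,-1],
])

```text
t: 6.75
tool_pos: [0.4593, -0.315, 0.0021]
tcp_rot: [[0.558, 0.83, 0.001], [0.83, -0.558, -0.001], [-0.0, 0.001, -1.0]]
force: [0.4, -0.2, -0.8]
grip_width: 1.002
gripper_force: 0.0
```

Emit:
apply_moves([
  [0,0,0,0,0,0,0],
  [0,0,0,0,0,0,0],
  [0,0,0,0,0,0,0],
  [0,0,0,0,0,0,0],
  [0,0,0,0,0,0,0],
  [0,0,0,0,0,0,0],
], force=60)

```text
t: 7.35
tool_pos: [0.459, -0.3148, 0.0014]
tcp_rot: [[0.558, 0.83, -0.0], [0.83, -0.558, -0.0], [-0.0, -0.0, -1.0]]
force: [0.8, -0.4, 0.1]
grip_width: 0.5
gripper_force: 0.0
```

The grip passed 50 mm with no contact again, so I'll look close.

Run:
```python
from h import *
a=eyes.snapshot('wrist')[:,:,::-1]; b=eyes.snapshot('side')[:,:,::-1];s=eyes.snapshot('scene')[:,:,::-1]
r=lambda i,x,y,w,h:cv2.resize(i[y:y+h,x:x+w],(400,300),interpolation=cv2.INTER_CUBIC)
cv2.imwrite('pics/w7.png',np.vstack([np.hstack([r(a,155,150,200,150),r(b,205,230,80,60)]),np.hstack([r(s,276,205,80,60),r(a,0,0,512,384)])]))
```

```text
(no output)
```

View pics/w7.png

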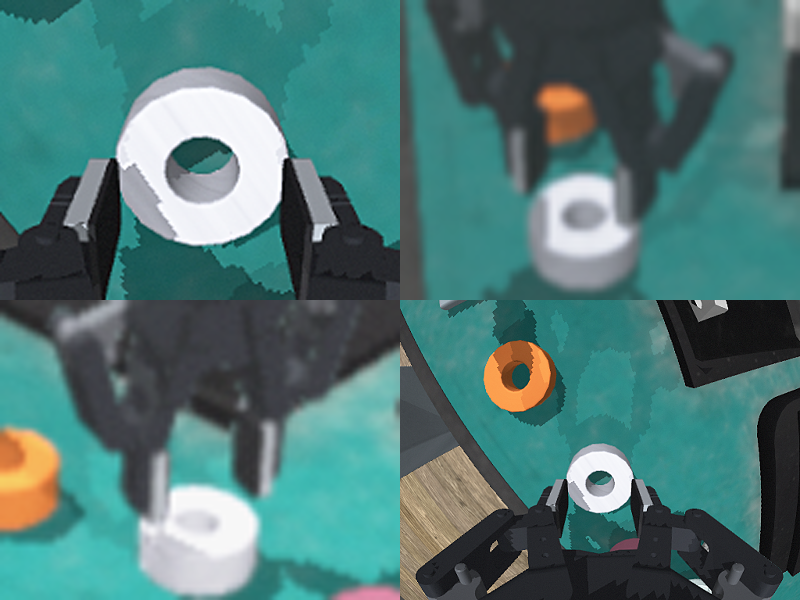

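Run:
```python
from h import *
ms,mi,mw=[eyes.camera_model(n) for n in('scene','side','wrist')]
o=ctrl.observe();R=np.array(o['tcp_rot']);p=np.array(o['tool_pos'])
for n,s,i,w in (('L',(307,249),(228,268),(205,285)),('R',(328,244),(252,274),(305,285))):
    X,e=tri([ray(ms,*s),ray(mi,*i)]); print(n,X.round(4),np.round(e,4),'tool',(R.T@(X-p)).round(4), 'wrist px',np.round(proj(mw,X,True)))
X,e=tri([ray(ms,316,252.5),ray(mi,241.5,276)]);print(X,e)
print(o['joints'],o['tool_pos'])
for z in (0,-.02,-.03):
  for y in (-.021,.021): print(z,y,np.round(proj(mw,p+R@np.array([0.011,y,z]),True)),np.round(proj(mw,p+R@np.array([-0.011,y,z]),True)))
```

```text
L [ 0.4314 -0.3098  0.0347] [0.0008 0.0008] tool [-0.0112 -0.0257 -0.0332] wrist px [206. 264.]
R [ 0.4815 -0.3333  0.0288] [0.0016 0.0016] tool [-0.0028  0.0289 -0.0273] wrist px [307. 245.]
[ 0.46009655 -0.31698211  0.01160659] [np.float64(4.207469193245865e-05), np.float64(4.207469193256333e-05)]
[ 23.95569344  57.45411759  14.16392496  98.9827844  -27.04544899
  26.96063064  22.25824268] [ 0.4590043  -0.31485717  0.00144794]
0 -0.021 [220. 205.] [221. 237.]
0 0.021 [289. 205.] [287. 237.]
-0.02 -0.021 [216. 217.] [218. 252.]
-0.02 0.021 [293. 217.] [291. 252.]
-0.03 -0.021 [214. 224.] [216. 261.]
-0.03 0.021 [295. 224.] [293. 261.]
```

The views show the real fingertips at z≈0.03, about 28 mm short of the reported TCP, so they are hovering over the ring's top. I'll open and go lower, watching the force.

Emit:
apply_moves([
  [0,0,0,0,0,0,-0.8],
  [0,0,0,0,0,0,-0.8],
  [0,0,0,0,0,0,-0.8],
  [0,0,0,0,0,0,-0.8],
  [0,0,0,0.0005,0,0.008,-0.8],
  [0,0,0,0,0,0.008,-0.8],
  [0,0,0,0,0,0,-0.8],
  [0,0,0,0,0,0,-0.8],
])

```text
t: 8.3
tool_pos: [0.4591, -0.3144, -0.0149]
tcp_rot: [[0.558, 0.83, -0.001], [0.83, -0.558, 0.0], [-0.0, -0.001, -1.0]]
force: [0.4, -0.2, -0.1]
grip_width: 0.901
gripper_force: 0.0
```

```bash
python3 -c "
from ringm import *
o=ctrl.observe();print(o['force'])
ringm(.022,'pics/w8.png')"
```

```text
[ 0.41319581 -0.19146068 -0.13341345]
[ 0.4591 -0.3144 -0.0149] 0.9006399933774504 tcp px [254. 222.]
[255.9 240.8] [94.2 96. ] False (209, 192, 96, 97) [ 0.4625 -0.3109  0.022 ] tool [ 0.0048  0.0008 -0.0369]
[252.6 241.8] [20.1 40.6] True (235, 231, 40, 27) [ 0.4608 -0.3104  0.022 ] tool [ 0.0042 -0.0008 -0.0369]
```

Emit:
apply_moves([
  [0,0,0,0.001,0,0.004,-0.8],
  [0,0,0,0,0,0.003,-0.8],
  [0,0,0,0,0,0,-0.8],
  [0,0,0,0,0,0,-0.8],
  [0,0,0,0,0,0,0],
  [0,0,0,0,0,0,0],
  [0,0,0,0,0,0,0],
  [0,0,0,0,0,0,0],
  [0,0,0,0,0,0,0],
], force=60)

```text
t: 9.25
tool_pos: [0.4601, -0.3138, -0.0208]
tcp_rot: [[0.558, 0.83, 0.001], [0.83, -0.558, -0.0], [-0.0, 0.001, -1.0]]
force: [-3.3, 1.9, 14.9]
grip_width: 0.562
gripper_force: 59.4
```

The ring is gripped: width 0.56 with 59 N on the pads. I'll firm up the grip, lift, check the ring in the hand, and work out the carry.

Emit:
apply_moves([
  [0,0,0,0,0,-0.003,0],
  [0,0,0,0,0,-0.01,0],
  [0,0,0,0,0,-0.04,0],
  [0,0,0,0,0,-0.045,0],
  [0,0,0,0,0,-0.045,0],
  [0,0,0,0,0,-0.045,0],
  [0,0,0,0,0,-0.045,0],
  [0,0,0,0,0,0,0],
  [0,0,0,0,0,0,0],
], force=100)

```text
t: 10.15
tool_pos: [0.4599, -0.3134, 0.2121]
tcp_rot: [[0.558, 0.83, 0.001], [0.83, -0.558, -0.0], [0.0, 0.001, -1.0]]
force: [-1.2, -0.7, -3.3]
grip_width: 0.54
gripper_force: 103.8
```

```bash
cat > plan.py <<'E'
from h import *
from scipy.spatial.transform import Rotation as Ro
def target(az_deg,tilt=35.):
    a=np.radians(az_deg);t=np.radians(tilt) # front direction (-sin a,-cos a)
    f=np.array([-np.sin(a),-np.cos(a),0]); sz=f*np.sin(t)+np.array([0,0,np.cos(t)])
    yt=np.array([np.cos(a),-np.sin(a),0]); return sz,np.column_stack([np.cross(yt,-sz),yt,-sz])
def rel(P,R=None):
    o=ctrl.observe();R0=np.array(o['tcp_rot']);p=np.array(o['tool_pos'])
    out=(R0.T@(np.array(P)-p)).round(4)
    rv=None if R is None else Ro.from_matrix(R0.T@R).as_rotvec(degrees=True).round(2)
    return rv,out
E
python3 - <<'E'
from ringm import *; from plan import *
o=ctrl.observe();print(o['tool_pos'].round(4),o['force'].round(1),o['grip_width'],np.round(o['wrist_torque'],2))
p=o['tool_pos']
ringm(p[2]+.0428,'pics/w9.png')
m1=np.load('pics/w1.npy',allow_pickle=True).item();m2=np.load('pics/w2.npy',allow_pickle=True).item();k=.3
for m,ox,oy,cs in ((m1,169,156,[(187,8),(342,92),(262,228),(113,155)]),(m2,167,33,[(138,80),(321,100),(292,282),(117,262)])):
    C=np.array([plane(m,ox+x*k,oy+y*k,.012,True)[:2] for x,y in cs]); 
    print(C.round(4).tolist(),C.mean(0).round(4)); f=(C[2]+C[3]-C[0]-C[1]);g=C[1]+C[2]-C[0]-C[3]
    print('front az',np.degrees(np.arctan2(-f[0],-f[1])),np.degrees(np.arctan2(-g[1],g[0])))
sz,R=target(4); print(sz,R.tolist())
tip=np.array([.4795,.1065,.134]); tcp=tip+sz*(.10-.0208+.0)+0; print('ring bottom 100 beyond tip: TCP',tcp, rel(tcp,R))
E
```

```text
[ 0.4599 -0.3134  0.2121] [-1.2 -0.7 -3.3] 0.5400434572409238 [-0.03  0.05 -0.04]
[ 0.4599 -0.3134  0.2121] 0.5400434572409238 tcp px [254. 222.]
[316.7 251.3] [11.9 52.9] False (304, 230, 24, 41) [ 0.4864 -0.3294  0.2549] tool [ 0.0015  0.0309 -0.0428]
[193.  250.4] [11.6 52.3] False (183, 229, 23, 42) [ 0.4359 -0.2949  0.2549] tool [ 0.002  -0.0302 -0.0428]
[254.5 246.9] [94.9 99.2] False (208, 197, 95, 99) [ 0.4625 -0.3098  0.2549] tool [ 0.0044  0.0002 -0.0428]
[251.  248.2] [20.5 42. ] True (233, 236, 40, 29) [ 0.4607 -0.3094  0.2549] tool [ 0.0037 -0.0015 -0.0428]
[[0.4393, 0.2014], [0.5275, 0.1964], [0.5232, 0.1119], [0.4362, 0.1145]] [0.4815 0.1561]
front az 2.448255448322267 2.4731181457389564
[[0.4386, 0.1995], [0.527, 0.1964], [0.5219, 0.1065], [0.4362, 0.1093]] [0.4809 0.1529]
front az 2.400380526212813 1.9536745368194552
[-0.04001067 -0.57217923  0.81915204] [[0.057141158069891625, 0.9975640502598242, 0.0400106696225707], [0.8171566310795415, -0.0697564737441253, 0.5721792329799458], [0.5735764363510459, 0.0, -0.8191520442889918]]
ring bottom 100 beyond tip: TCP [0.47633115 0.0611834  0.19887684] (array([  9.09,  34.17, -28.96]), array([ 0.3201, -0.1949,  0.0124]))
```

The ring is lifted and held square. The stand's yaw is 2.4°, and its model agrees with the triangulated tip to under 1 mm. I'll carry the ring over, then tilt.

Emit:
apply_moves([
  [0,0,0,0.02,-0.012,-0.006,0],
  [0,0,0,0.04,-0.0245,-0.006,0],
  [0,0,0,0.04,-0.0245,-0.006,0],
  [0,0,0,0.04,-0.0245,-0.006,0],
  [0,0,0,0.04,-0.0245,-0.006,0],
  [0,0,0,0.04,-0.0245,-0.006,0],
  [0,0,0,0.04,-0.0245,-0.006,0],
  [0,0,0,0.04,-0.0245,-0.006,0],
  [0,0,0,0.02,-0.012,0,0],
  [0,0,0,0,0,0,0],
  [0,0,0,0,0,0,0],
])

```text
t: 11.3
tool_pos: [0.4756, 0.0608, 0.2585]
tcp_rot: [[0.557, 0.83, -0.002], [0.83, -0.557, -0.001], [-0.002, -0.001, -1.0]]
force: [-0.5, -0.2, -3.7]
grip_width: 0.538
gripper_force: 103.8
```

Run:
```python
from plan import *
sz,R=target(2.4); tip=np.array([.4792,.1064,.1345])
tcp=tip+sz*(.11-.0208); print(tcp,rel(tcp,R), ctrl.observe()['joints'].round(1)); rv=Ro.from_rotvec(rel(tcp,R)[0],degrees=True); R0=ctrl.observe()['tcp_rot'];p0=ctrl.observe()['tool_pos']
# after rotation, remaining shift in target frame
print((R.T@(tcp-p0)).round(4))
o=ctrl.observe();p=np.array([.4599,-.3134,.2121])
m=eyes.camera_model('wrist')
# ring in hand: tool x of top face from contour rows (w9)
T=lambda v,z,u=254.5:(lambda q:q)(None)
Rw=np.array(R0)
def onplane(u,v,zt):
    P,d=ray(m,u,v,True); P=Rw.T@(P-p0); d=Rw.T@d; return (P+d*(zt-P[2])/d[2]).round(4)
print('top rim -x:',onplane(254.5,296,-.0428),'bottom rim +x:',onplane(254.5,197,-.0208),'L',onplane(208,250,-.0428),'R',onplane(303,250,-.0428),'bore top',onplane(252,236,-.0428),'bore bottom',onplane(252,265,-.0428),onplane(252,265,-.0208))
```

```text
[0.47705752 0.05528186 0.20756836] (array([  9.53,  34.19, -30.51]), array([-0.0036,  0.0043,  0.051 ])) [-28.9  31.4  31.1  99.2 -19.1  54.9 -24.2]
[-0.0337  0.0017  0.0386]
top rim -x: [-0.0252  0.0002 -0.0428] bottom rim +x: [ 0.0227  0.0001 -0.0208] L [ 0.0024 -0.0226 -0.0428] R [ 0.0025  0.0239 -0.0428] bore top [ 0.0103 -0.001  -0.0428] bore bottom [-0.0058 -0.0011 -0.0428] [-0.0189 -0.0013 -0.0208]
```

Emit:
apply_moves([
  [1.59,5.7,-5.085,0,0,0,0],
  [1.59,5.7,-5.085,0,0,0,0],
  [1.59,5.7,-5.085,0,0,0,0],
  [1.59,5.7,-5.085,0,0,0,0],
  [1.59,5.7,-5.085,0,0,0,0],
  [1.59,5.7,-5.085,0,0,0,0],
  [0,0,0,0,0,0,0],
  [0,0,0,0,0,0,0],
  [0,0,0,0,0,0,0],
])

```text
t: 12.2
tool_pos: [0.4759, 0.061, 0.2594]
tcp_rot: [[0.035, 0.999, 0.026], [0.819, -0.043, 0.573], [0.573, 0.001, -0.819]]
force: [0.5, 0.3, -2.7]
grip_width: 0.542
gripper_force: 103.8
```

Run:
```python
from plan import *
sz,R=target(2.4); tip=np.array([.4792,.1064,.1345])
o=ctrl.observe(); print(o['force'].round(1),o['joints'].round(1)); print(rel(tip,R), rel(tip-.052*sz)[1])
m=eyes.camera_model('wrist'); im=eyes.snapshot('wrist')[:,:,::-1]; cv2.imwrite('pics/w10.png',im); np.save('pics/w10.npy',dict(m=m,p=o['tool_pos'],R=o['tcp_rot']),allow_pickle=True)
for s in (0,-.011,-.047,-.11): print(np.round(proj(m,tip+s*sz,True)))
cv2.imwrite('pics/v10.png',cv2.resize(im[80:330,130:380],(600,600),interpolation=cv2.INTER_CUBIC))
```

```text
[ 0.5  0.3 -2.7] [ 11.6  33.4   0.8 103.5 -42.4  58.1  37.7]
(array([ 0.1 ,  0.01, -0.02]), array([-0.0344,  0.0012,  0.1284])) [-0.0344  0.0011  0.1804]
[256. 205.]
[256. 202.]
[256. 193.]
[256. 180.]
```

View pics/v10.png

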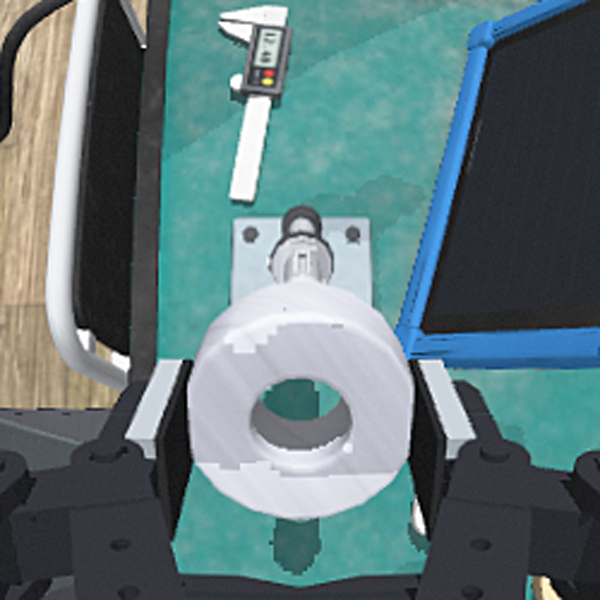

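The view shows the ring squarely gripped, with its bore at crop (301,412). Beyond it the peg's clip and washer are at (301,260), in line sideways, and the tip is hidden behind the ring. I'll step along tool −x so the tip becomes visible from the wrist.

Emit:
apply_moves([
  [0,0,0,-0.035,0,0,0],
  [0,0,0,-0.035,0,0,0],
  [0,0,0,0,0,0,0],
  [0,0,0,0,0,0,0],
  [0,0,0,0,0,0,0],
])

```text
t: 12.75
tool_pos: [0.4738, 0.0049, 0.2198]
tcp_rot: [[0.032, 0.999, 0.025], [0.818, -0.041, 0.574], [0.574, 0.002, -0.819]]
force: [-0.4, -0.4, -1.8]
grip_width: 0.545
gripper_force: 103.8
```

```bash
cat > peg.py <<'E'
from plan import *
def peg(name):
    o=ctrl.observe(); m=eyes.camera_model('wrist'); im=np.ascontiguousarray(eyes.snapshot('wrist')[:,:,::-1]); cv2.imwrite(f'pics/{name}.png',im)
    np.save(f'pics/{name}.npy',dict(m=m,p=o['tool_pos'],R=o['tcp_rot']),allow_pickle=True)
    tip=np.array([.4792,.1064,.1345]); u,v=[int(round(q)) for q in proj(m,tip,True)]; print(o['tool_pos'].round(4),'pred tip',u,v,'tool',rel(tip)[1])
    h=cv2.cvtColor(im,cv2.COLOR_BGR2HSV); g=(h[...,1]<75)&(h[...,2]>70)
    for r in range(v-40,v+22,2):
        x=np.where(g[r,u-25:u+26])[0]
        print(r,(x.min()+u-25,x.max()+u-25,len(x)) if len(x) else '-',end='; ')
    print()
E
python3 - <<'E'
from peg import *
peg('w11')
E
```

```text
[0.4738 0.0049 0.2198] pred tip 256 141 tool [0.0343 0.001  0.1283]
101 (np.int64(231), np.int64(271), 10); 103 (np.int64(231), np.int64(259), 9); 105 (np.int64(231), np.int64(264), 10); 107 (np.int64(231), np.int64(266), 13); 109 (np.int64(231), np.int64(262), 9); 111 (np.int64(231), np.int64(236), 6); 113 (np.int64(231), np.int64(236), 6); 115 (np.int64(231), np.int64(235), 5); 117 (np.int64(231), np.int64(235), 5); 119 (np.int64(231), np.int64(235), 5); 121 (np.int64(254), np.int64(256), 3); 123 (np.int64(249), np.int64(262), 14); 125 (np.int64(247), np.int64(264), 18); 127 (np.int64(231), np.int64(281), 51); 129 (np.int64(231), np.int64(281), 51); 131 (np.int64(231), np.int64(281), 51); 133 (np.int64(231), np.int64(281), 51); 135 (np.int64(231), np.int64(281), 45); 137 (np.int64(231), np.int64(281), 51); 139 (np.int64(231), np.int64(281), 51); 141 (np.int64(231), np.int64(281), 51); 143 (np.int64(231), np.int64(281), 51); 145 (np.int64(231), np.int64(281), 51); 147 (np.int64(231), np.int64(281), 51); 149 (np.int64(231), np.int64(281), 51); 151 (np.int64(231), np.int64(281), 51); 153 (np.int64(231), np.int64(281), 51); 155 (np.int64(231), np.int64(281), 51); 157 (np.int64(231), np.int64(281), 51); 159 (np.int64(231), np.int64(281), 51); 161 (np.int64(231), np.int64(281), 51);
```

Run:
```python
from plan import *
w=cv2.imread('pics/w11.png')
d=np.load('pics/w11.npy',allow_pickle=True).item()
rc=d['p']+d['R']@np.array([0,0,-.0318])
r=lambda i,x,y,w,h,W,H:cv2.resize(i[y:y+h,x:x+w],(W,H),interpolation=cv2.INTER_CUBIC)
P=[r(w,215,80,80,120,400,600)]; 
for n in('scene','side'):
    m=eyes.camera_model(n); i=eyes.snapshot(n)[:,:,::-1]; cv2.imwrite(f'pics/{n}11.png',i)
    a=np.array(proj(m,rc)); b=np.array(proj(m,[.481,.14,.085])); c=(0.4*a+.6*b); x,y=int(c[0]-40),int(c[1]-30); print(n,'origin',x,y,'ring',a.round(),'peg',b.round())
    P.append(r(i,x,y,80,60,400,300))
cv2.imwrite('pics/v11.png',np.hstack([P[0],np.vstack(P[1:])]))
```

```text
scene origin 141 122 ring [204. 124.] peg [167. 172.]
side origin 190 110 ring [230. 124.] peg [230. 152.]
```

View pics/v11.png

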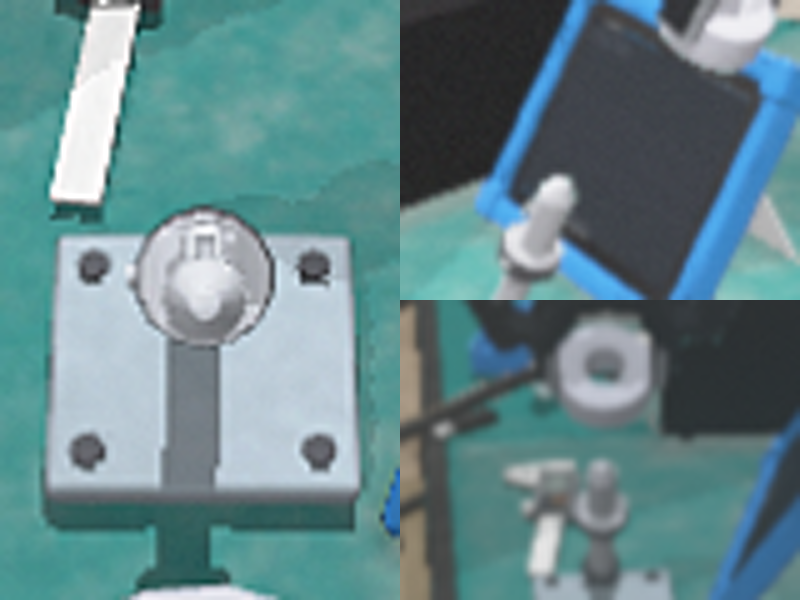

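The left panel (wrist) shows the peg nearly end-on, with the tip apex at px (256.6,140.6) and the washer centre at (256,135). In the scene panel the ring is at top right with the peg tip at (173.4,157.6). In the side panel the ring is at (230.6,125), in line above the tip at (230.4,142.4).

Run:
```python
from plan import *
sz,R=target(2.4); tip=np.array([.4792,.1064,.1345])
d={n:np.load(f'pics/{n}.npy',allow_pickle=True).item() for n in('w10','w11')}
W=tip-.049*sz; L=tip-.139*sz
for n in d: print(n,'washer',np.round(proj(d[n]['m'],W,True),1),'low',np.round(proj(d[n]['m'],L,True),1),'tip',np.round(proj(d[n]['m'],tip,True),1))
print('washer tri w10/w11',*[np.round(v,4) for v in tri([ray(d['w10']['m'],255.4,189,True),ray(d['w11']['m'],256,135,True)])],W)
m1=np.load('pics/w1.npy',allow_pickle=True).item();m2=np.load('pics/w2.npy',allow_pickle=True).item();k=.3
T,e=tri([ray(m1,169+154*k,156+312*k,True),ray(m2,167+173*k,33+288*k,True),ray(d['w11']['m'],256.6,140.6,True)]);print('tip tri',T.round(4),np.round(e,4))
p,RR=d['w11']['p'],d['w11']['R']
for n,X in (('tip',T),('tip0',tip),('W',W)): print(n,'in w11 tool',(RR.T@(X-p)).round(4))
ms,mi=eyes.camera_model('scene'),eyes.camera_model('side')
rc=p+RR@np.array([-.0005,0.0004,-.0318])
for nm,m in(('scene',ms),('side',mi)):
  print(nm,'ring pred',np.round(proj(m,rc),1),'tip pred',np.round(proj(m,T),1))
# ring silhouette centre in scene11/side11
for nm,m,(u,v) in(('scene',ms,(204,124)),('side',mi,(230,124))):
    h=cv2.cvtColor(cv2.imread(f'pics/{nm}11.png'),cv2.COLOR_BGR2HSV); mk=((h[...,1]<60)&(h[...,2]>105)).astype(np.uint8)
    k_,l,s,c=cv2.connectedComponentsWithStats(mk)
    for i in range(1,k_):
        if s[i,4]>60 and abs(c[i]-[u,v]).max()<25: print(nm,s[i],c[i].round(1))
```

```text
w10 washer [256.1 192.2] low [255.8 175.1] tip [256.3 205.4]
w11 washer [256.  136.3] low [255.8 130. ] tip [256.3 141.3]
washer tri w10/w11 [0.4803 0.1423 0.0836] [0.0004 0.0004] [0.48037693 0.13448059 0.09436155]
tip tri [0.4795 0.1065 0.1354] [0.0005 0.0006 0.0002]
tip in w11 tool [0.0348 0.0013 0.1275]
tip0 in w11 tool [0.0342 0.001  0.1282]
W in w11 tool [0.0342 0.001  0.1772]
scene ring pred [203.9 124. ] tip pred [173.7 157.1]
side ring pred [230.5 124.2] tip pred [230.  142.2]
side [217 113  25  24 390] [230.6 124.2]
```

All views agree: the tip is at tool (0.0345, 0.0012) and the ring at (-0.0005, 0.0004). I'll align and approach to about 20 mm short of the tip.

Emit:
apply_moves([
  [0,0,0,0.02,0.0008,0,0],
  [0,0,0,0.015,0,0,0],
  [0,0,0,0,0,0.04,0],
  [0,0,0,0,0,0.04,0],
  [0,0,0,0,0,0.03,0],
  [0,0,0,0,0,0.02,0],
  [0,0,0,0,0,0,0],
  [0,0,0,0,0,0,0],
  [0,0,0,0,0,0,0],
])

```text
t: 13.8
tool_pos: [0.4795, 0.1064, 0.1338]
tcp_rot: [[0.033, 0.999, 0.027], [0.818, -0.043, 0.573], [0.574, 0.003, -0.819]]
force: [-0.0, -0.5, -2.6]
grip_width: 0.539
gripper_force: 103.8
```

```bash
cat > st.py <<'E'
from plan import *
def st():
    sz,R=target(2.4); tip=np.array([.4794,.1065,.135]); O=tip-.052*sz
    o=ctrl.observe(); Rt=np.array(o['tcp_rot']); und=np.array(o['tool_pos'])+Rt@np.array([-.0005,.0004,-.0208])
    S=np.column_stack([np.cross([np.cos(np.radians(2.4)),-np.sin(np.radians(2.4)),0],sz),[0,0,0],sz]); 
    # seat frame: z=sz, x=upper side (= tool x), y=-tool y
    q=R.T@(und-O); f=Rt.T@np.array(o['force']); 
    print('t',o['t'],'underside z_seat %.2f mm, x %.2f, y(tool) %.2f'%(-q[2]*1e3,q[0]*1e3,q[1]*1e3),'rot',rel(tip,R)[0],'tool F',f.round(1),'T',(Rt.T@o['wrist_torque']).round(2),'grip',round(o['grip_width'],3))
E
python3 -c "
from st import *
st()"
```

```text
t 13.8 underside z_seat 71.88 mm, x -1.25, y(tool) 0.45 rot [ 0.18 -0.03  0.06] tool F [-1.9 -0.   1.8] T [ 0.   -0.93 -0.04] grip 0.539
```

Emit:
apply_moves([
  [0,0,0,0.0008,-0.0003,0.007,0],
  [0,0,0,0,0,0.007,0],
  [0,0,0,0,0,0.003,0],
  [0,0,0,0,0,0.003,0],
  [0,0,0,0,0,0.003,0],
  [0,0,0,0,0,0.003,0],
  [0,0,0,0,0,0,0],
  [0,0,0,0,0,0,0],
])

```text
t: 14.6
tool_pos: [0.4794, 0.1226, 0.1121]
tcp_rot: [[0.034, 0.999, 0.026], [0.818, -0.042, 0.574], [0.575, 0.002, -0.819]]
force: [0.0, 0.2, -2.2]
grip_width: 0.541
gripper_force: 103.8
```

```bash
python3 -c "
from st import *
st()"
```

```text
t 14.6 underside z_seat 44.84 mm, x -0.50, y(tool) -0.31 rot [ 0.08 -0.06  0.04] tool F [-1.1  0.   1.9] T [-0.09 -0.96 -0.02] grip 0.541
```

No contact so far and the tip is inside the bore. I'll continue in small steps onto the straight part.

Emit:
apply_moves([
  [0,0,0,0,0,0.002,0],
  [0,0,0,0,0,0.002,0],
  [0,0,0,0,0,0.002,0],
  [0,0,0,0,0,0,0],
  [0,0,0,0,0,0,0],
])

```text
t: 15.1
tool_pos: [0.4796, 0.1263, 0.1072]
tcp_rot: [[0.033, 0.999, 0.025], [0.818, -0.042, 0.574], [0.575, 0.002, -0.818]]
force: [-0.0, 2.7, -2.5]
grip_width: 0.544
gripper_force: 103.7
```

```bash
python3 -c "
from st import *
st()"
```

```text
t 15.1 underside z_seat 38.72 mm, x -0.24, y(tool) -0.29 rot [ 0.08 -0.09  0.05] tool F [ 0.8 -0.2  3.6] T [-0.1  -0.48  0.05] grip 0.544
```

Emit:
apply_moves([
  [0,0,0,0,0,0.002,0],
  [0,0,0,0,0,0.002,0],
  [0,0,0,0,0,0,0],
  [0,0,0,0,0,0,0],
])

```text
t: 15.5
tool_pos: [0.4797, 0.1286, 0.1039]
tcp_rot: [[0.033, 0.999, 0.025], [0.818, -0.042, 0.574], [0.575, 0.002, -0.818]]
force: [2.1, 4.9, -2.6]
grip_width: 0.539
gripper_force: 103.6
```

```bash
python3 -c "
from st import *
st()"
```

```text
t 15.5 underside z_seat 34.69 mm, x -0.23, y(tool) -0.29 rot [ 0.08 -0.09  0.05] tool F [2.6 1.9 5. ] T [-0.29 -0.08  0.04] grip 0.539
```

Light lateral contact (+x, +y), so I'll follow it to recentre.

Emit:
apply_moves([
  [0,0,0,0.001,0.0005,0,0],
  [0,0,0,0,0,0,0],
  [0,0,0,0,0,0,0],
  [0,0,0,0,0,0,0],
])

```text
t: 15.9
tool_pos: [0.4802, 0.129, 0.1044]
tcp_rot: [[0.034, 0.999, 0.026], [0.818, -0.042, 0.574], [0.574, 0.002, -0.819]]
force: [-0.5, 0.6, -2.8]
grip_width: 0.541
gripper_force: 103.8
```

```bash
python3 -c "
from st import *
st()"
```

```text
t 15.9 underside z_seat 34.85 mm, x 0.34, y(tool) 0.22 rot [ 0.09 -0.05  0.03] tool F [-1.1 -0.5  2.7] T [-0.06 -0.9   0.01] grip 0.541
```

Emit:
apply_moves([
  [0,0,0,0.0005,0,0.002,0],
  [0,0,0,0,0,0.002,0],
  [0,0,0,0,0,0.002,0],
  [0,0,0,0,0,0,0],
  [0,0,0,0,0,0,0],
])

```text
t: 16.4
tool_pos: [0.4803, 0.1331, 0.0998]
tcp_rot: [[0.034, 0.999, 0.025], [0.818, -0.042, 0.574], [0.575, 0.001, -0.818]]
force: [0.1, 0.6, -1.9]
grip_width: 0.538
gripper_force: 103.8
```

```bash
python3 -c "
from st import *
st()"
```

```text
t 16.4 underside z_seat 28.73 mm, x 1.07, y(tool) 0.14 rot [ 0.07 -0.07  0.04] tool F [-0.6  0.1  2. ] T [ 0.05 -0.87 -0.  ] grip 0.538
```

Emit:
apply_moves([
  [0,0,0,0,0,0.002,0],
  [0,0,0,0,0,0.002,0],
  [0,0,0,0,0,0,0],
  [0,0,0,0,0,0,0],
])

```text
t: 16.8
tool_pos: [0.4804, 0.1356, 0.0966]
tcp_rot: [[0.033, 0.999, 0.025], [0.818, -0.042, 0.574], [0.575, 0.001, -0.818]]
force: [-0.2, 4.0, -2.2]
grip_width: 0.538
gripper_force: 103.7
```

```bash
python3 -c "
from st import *
st()"
```

```text
t 16.8 underside z_seat 24.67 mm, x 1.34, y(tool) 0.11 rot [ 0.06 -0.1   0.05] tool F [ 2.  -0.4  4.1] T [ 0.11 -0.21 -0.03] grip 0.538
```

The clip has begun to bear on the bore. The position is fine, so I'll carry straight on down.

Emit:
apply_moves([
  [0,0,0,0,0,0.002,0],
  [0,0,0,0,0,0.002,0],
  [0,0,0,0,0,0,0],
  [0,0,0,0,0,0,0],
])

```text
t: 17.2
tool_pos: [0.4805, 0.1383, 0.0935]
tcp_rot: [[0.033, 0.999, 0.025], [0.817, -0.041, 0.575], [0.575, 0.001, -0.818]]
force: [0.6, 5.9, 0.6]
grip_width: 0.535
gripper_force: 103.7
```

```bash
python3 -c "
from st import *
st()"
```

```text
t 17.2 underside z_seat 20.54 mm, x 1.67, y(tool) 0.12 rot [ 0.05 -0.12  0.07] tool F [5.1 0.3 2.9] T [ 0.06  0.64 -0.01] grip 0.535
```

Emit:
apply_moves([
  [0,0,0,0,0,0.002,0],
  [0,0,0,0,0,0.002,0],
  [0,0,0,0,0,0,0],
  [0,0,0,0,0,0,0],
])

```text
t: 17.6
tool_pos: [0.4805, 0.1405, 0.0901]
tcp_rot: [[0.033, 0.999, 0.025], [0.817, -0.042, 0.575], [0.575, 0.001, -0.818]]
force: [0.2, 7.0, 0.1]
grip_width: 0.542
gripper_force: 103.7
```

```bash
python3 -c "
from st import *
st()"
```

```text
t 17.6 underside z_seat 16.53 mm, x 1.57, y(tool) 0.11 rot [ 0.05 -0.12  0.06] tool F [ 5.8 -0.1  4. ] T [ 0.15  0.74 -0.01] grip 0.542
```

Emit:
apply_moves([
  [0,0,0,0,0,0.002,0],
  [0,0,0,0,0,0.002,0],
  [0,0,0,0,0,0.002,0],
  [0,0,0,0,0,0,0],
  [0,0,0,0,0,0,0],
])

```text
t: 18.1
tool_pos: [0.4807, 0.1438, 0.0852]
tcp_rot: [[0.033, 0.999, 0.025], [0.817, -0.042, 0.575], [0.575, 0.001, -0.818]]
force: [0.5, 7.3, 0.5]
grip_width: 0.541
gripper_force: 103.7
```

```bash
python3 -c "
from st import *
st()"
```

```text
t 18.1 underside z_seat 10.57 mm, x 1.50, y(tool) 0.15 rot [ 0.06 -0.11  0.06] tool F [6.3 0.2 3.8] T [ 0.13  0.8  -0.01] grip 0.541
```

Emit:
apply_moves([
  [0,0,0,0,0,0.001,0],
  [0,0,0,0,0,0.001,0],
  [0,0,0,0,0,0,0],
  [0,0,0,0,0,0,0],
])

```text
t: 18.5
tool_pos: [0.4808, 0.1447, 0.0836]
tcp_rot: [[0.033, 0.999, 0.025], [0.818, -0.042, 0.574], [0.575, 0.002, -0.818]]
force: [-1.8, 5.1, 2.8]
grip_width: 0.54
gripper_force: 104.0
```

```bash
python3 -c "
from st import *
st()"
```

```text
t 18.5 underside z_seat 8.71 mm, x 1.31, y(tool) 0.17 rot [ 0.07 -0.09  0.05] tool F [ 5.7 -2.   0.6] T [0.29 0.75 0.01] grip 0.54
```

Emit:
apply_moves([
  [0,0,0,0,0,0.0005,0],
  [0,0,0,0,0,0,0],
  [0,0,0,0,0,0,0],
])

```text
t: 18.8
tool_pos: [0.4809, 0.1449, 0.0832]
tcp_rot: [[0.033, 0.999, 0.025], [0.818, -0.042, 0.574], [0.575, 0.002, -0.818]]
force: [-0.2, 4.2, 4.2]
grip_width: 0.541
gripper_force: 104.2
```

```bash
python3 -c "
from st import *
st()"
```

```text
t 18.8 underside z_seat 8.30 mm, x 1.19, y(tool) 0.22 rot [ 0.08 -0.08  0.05] tool F [ 5.8 -0.4 -1. ] T [ 0.32  0.82 -0.07] grip 0.541
```

Emit:
apply_moves([
  [0,0,0,0,0,0.0005,0],
  [0,0,0,0,0,0,0],
  [0,0,0,0,0,0,0],
])

```text
t: 19.1
tool_pos: [0.4809, 0.1451, 0.0827]
tcp_rot: [[0.034, 0.999, 0.026], [0.818, -0.042, 0.574], [0.575, 0.002, -0.818]]
force: [-1.2, 4.2, 5.0]
grip_width: 0.541
gripper_force: 104.3
```

```bash
python3 -c "
from st import *
st()"
```

```text
t 19.1 underside z_seat 7.81 mm, x 1.13, y(tool) 0.24 rot [ 0.08 -0.07  0.04] tool F [ 6.3 -1.4 -1.7] T [ 0.39  0.8  -0.04] grip 0.541
```

Emit:
apply_moves([
  [0,0,0,0,0,0.0005,0],
  [0,0,0,0,0,0,0],
  [0,0,0,0,0,0,0],
])

```text
t: 19.4
tool_pos: [0.4809, 0.1454, 0.0823]
tcp_rot: [[0.034, 0.999, 0.026], [0.818, -0.042, 0.574], [0.575, 0.002, -0.818]]
force: [-1.1, 4.0, 4.4]
grip_width: 0.54
gripper_force: 104.3
```

```bash
python3 -c "
from st import *
st()"
```

```text
t 19.4 underside z_seat 7.31 mm, x 1.11, y(tool) 0.25 rot [ 0.09 -0.07  0.04] tool F [ 5.7 -1.2 -1.3] T [ 0.41  0.82 -0.02] grip 0.54
```

Emit:
apply_moves([
  [0,0,0,0,0,0.0005,0],
  [0,0,0,0,0,0,0],
  [0,0,0,0,0,0,0],
])

```text
t: 19.7
tool_pos: [0.4809, 0.1457, 0.0819]
tcp_rot: [[0.034, 0.999, 0.025], [0.818, -0.042, 0.574], [0.575, 0.002, -0.818]]
force: [-1.2, 4.7, 4.4]
grip_width: 0.543
gripper_force: 104.2
```

```bash
python3 -c "
from st import *
st()"
```

```text
t 19.7 underside z_seat 6.78 mm, x 1.11, y(tool) 0.24 rot [ 0.08 -0.07  0.04] tool F [ 6.3 -1.4 -0.9] T [ 0.41  0.8  -0.  ] grip 0.543
```

That plateau is the clip's drag, not the collar. I'll go on in 0.5 mm steps.

Emit:
apply_moves([
  [0,0,0,0,0,0.0005,0],
  [0,0,0,0,0,0.0005,0],
  [0,0,0,0,0,0,0],
  [0,0,0,0,0,0,0],
])

```text
t: 20.1
tool_pos: [0.481, 0.1462, 0.081]
tcp_rot: [[0.034, 0.999, 0.026], [0.818, -0.042, 0.574], [0.575, 0.002, -0.818]]
force: [-1.5, 3.4, 3.7]
grip_width: 0.542
gripper_force: 104.2
```

```bash
python3 -c "
from st import *
st()"
```

```text
t 20.1 underside z_seat 5.80 mm, x 1.08, y(tool) 0.26 rot [ 0.09 -0.07  0.04] tool F [ 4.9 -1.6 -1.1] T [0.45 0.88 0.01] grip 0.542
```

Emit:
apply_moves([
  [0,0,0,0,0,0.0005,0],
  [0,0,0,0,0,0,0],
  [0,0,0,0,0,0,0],
])

```text
t: 20.4
tool_pos: [0.481, 0.1465, 0.0807]
tcp_rot: [[0.034, 0.999, 0.026], [0.818, -0.042, 0.574], [0.575, 0.002, -0.818]]
force: [-2.0, 3.9, 4.3]
grip_width: 0.539
gripper_force: 104.3
```

```bash
python3 -c "
from st import *
st()"
```

```text
t 20.4 underside z_seat 5.33 mm, x 1.08, y(tool) 0.28 rot [ 0.09 -0.07  0.04] tool F [ 5.6 -2.1 -1.4] T [ 0.49  0.82 -0.01] grip 0.539
```

Emit:
apply_moves([
  [0,0,0,0,0,0.0005,0],
  [0,0,0,0,0,0,0],
  [0,0,0,0,0,0,0],
])

```text
t: 20.7
tool_pos: [0.481, 0.1468, 0.0803]
tcp_rot: [[0.034, 0.999, 0.026], [0.818, -0.042, 0.574], [0.575, 0.002, -0.818]]
force: [-1.7, 3.9, 5.4]
grip_width: 0.542
gripper_force: 104.3
```

```bash
python3 -c "
from st import *
st()"
```

```text
t 20.7 underside z_seat 4.83 mm, x 1.10, y(tool) 0.28 rot [ 0.09 -0.07  0.04] tool F [ 6.2 -1.9 -2.2] T [ 0.39  0.82 -0.05] grip 0.542
```

Emit:
apply_moves([
  [0,0,0,0,-0.0002,0.0005,0],
  [0,0,0,0,0,0,0],
  [0,0,0,0,0,0,0],
])

```text
t: 21.0
tool_pos: [0.4809, 0.1471, 0.0798]
tcp_rot: [[0.034, 0.999, 0.026], [0.818, -0.042, 0.574], [0.574, 0.002, -0.819]]
force: [-1.1, 4.5, 4.0]
grip_width: 0.54
gripper_force: 104.2
```

```bash
python3 -c "
from st import *
st()"
```

```text
t 21.0 underside z_seat 4.32 mm, x 1.07, y(tool) 0.16 rot [ 0.1  -0.06  0.04] tool F [ 6.  -1.3 -0.7] T [ 0.28  0.85 -0.06] grip 0.54
```

Emit:
apply_moves([
  [0,0,0,0,0,0.0005,0],
  [0,0,0,0,0,0,0],
  [0,0,0,0,0,0,0],
])

```text
t: 21.3
tool_pos: [0.4809, 0.1473, 0.0794]
tcp_rot: [[0.034, 0.999, 0.026], [0.818, -0.042, 0.574], [0.575, 0.002, -0.819]]
force: [-0.8, 4.3, 5.3]
grip_width: 0.542
gripper_force: 104.3
```

```bash
python3 -c "
from st import *
st()"
```

```text
t 21.3 underside z_seat 3.84 mm, x 1.08, y(tool) 0.15 rot [ 0.1  -0.06  0.04] tool F [ 6.6 -1.  -1.9] T [ 0.28  0.84 -0.04] grip 0.542
```

Emit:
apply_moves([
  [0,0,0,0,0,0.0005,0],
  [0,0,0,0,0,0,0],
  [0,0,0,0,0,0,0],
])

```text
t: 21.6
tool_pos: [0.4809, 0.1477, 0.079]
tcp_rot: [[0.033, 0.999, 0.026], [0.818, -0.042, 0.574], [0.574, 0.002, -0.819]]
force: [-0.4, 4.5, 4.8]
grip_width: 0.543
gripper_force: 104.2
```

```bash
python3 -c "
from st import *
st()"
```

```text
t 21.6 underside z_seat 3.31 mm, x 1.10, y(tool) 0.11 rot [ 0.09 -0.06  0.05] tool F [ 6.4 -0.6 -1.3] T [0.25 0.8  0.05] grip 0.543
```

Emit:
apply_moves([
  [0,0,0,0,0,0.0005,0],
  [0,0,0,0,0,0,0],
  [0,0,0,0,0,0,0],
])

```text
t: 21.9
tool_pos: [0.4809, 0.1479, 0.0786]
tcp_rot: [[0.034, 0.999, 0.026], [0.818, -0.042, 0.574], [0.575, 0.002, -0.818]]
force: [-0.6, 3.8, 5.5]
grip_width: 0.539
gripper_force: 104.3
```

```bash
python3 -c "
from st import *
st()"
```

```text
t 21.9 underside z_seat 2.81 mm, x 1.09, y(tool) 0.10 rot [ 0.09 -0.06  0.04] tool F [ 6.2 -0.7 -2.3] T [0.27 0.83 0.  ] grip 0.539
```

Emit:
apply_moves([
  [0,0,0,0,0,0.0005,0],
  [0,0,0,0,0,0,0],
  [0,0,0,0,0,0,0],
])

```text
t: 22.2
tool_pos: [0.4809, 0.1482, 0.0782]
tcp_rot: [[0.034, 0.999, 0.026], [0.818, -0.042, 0.574], [0.575, 0.002, -0.818]]
force: [-0.5, 4.7, 4.4]
grip_width: 0.536
gripper_force: 104.2
```

```bash
python3 -c "
from st import *
st()"
```

```text
t 22.2 underside z_seat 2.30 mm, x 1.10, y(tool) 0.08 rot [ 0.09 -0.07  0.04] tool F [ 6.4 -0.7 -0.9] T [0.26 0.84 0.01] grip 0.536
```

Emit:
apply_moves([
  [0,0,0,0,0,0.0005,0],
  [0,0,0,0,0,0,0],
  [0,0,0,0,0,0,0],
])

```text
t: 22.5
tool_pos: [0.4809, 0.1485, 0.0778]
tcp_rot: [[0.034, 0.999, 0.026], [0.818, -0.042, 0.574], [0.575, 0.002, -0.819]]
force: [-1.4, 4.6, 4.9]
grip_width: 0.543
gripper_force: 104.2
```

```bash
python3 -c "
from st import *
st()"
```

```text
t 22.5 underside z_seat 1.82 mm, x 1.07, y(tool) 0.11 rot [ 0.09 -0.06  0.04] tool F [ 6.5 -1.6 -1.4] T [ 0.26  0.85 -0.01] grip 0.543
```

Emit:
apply_moves([
  [0,0,0,0,0,0.0005,0],
  [0,0,0,0,0,0,0],
  [0,0,0,0,0,0,0],
])

```text
t: 22.8
tool_pos: [0.4809, 0.1488, 0.0774]
tcp_rot: [[0.034, 0.999, 0.026], [0.818, -0.042, 0.574], [0.575, 0.002, -0.818]]
force: [-1.4, 4.7, 4.8]
grip_width: 0.543
gripper_force: 104.3
```

```bash
python3 -c "
from st import *
st()"
```

```text
t 22.8 underside z_seat 1.30 mm, x 1.09, y(tool) 0.09 rot [ 0.09 -0.07  0.04] tool F [ 6.6 -1.6 -1.3] T [ 0.23  0.82 -0.03] grip 0.543
```

Emit:
apply_moves([
  [0,0,0,0,0,0.0005,0],
  [0,0,0,0,0,0,0],
  [0,0,0,0,0,0,0],
])

```text
t: 23.1
tool_pos: [0.4809, 0.149, 0.0769]
tcp_rot: [[0.034, 0.999, 0.026], [0.818, -0.042, 0.574], [0.574, 0.002, -0.819]]
force: [-0.1, 5.4, 5.3]
grip_width: 0.543
gripper_force: 104.3
```

```bash
python3 -c "
from st import *
st()"
```

```text
t 23.1 underside z_seat 0.82 mm, x 1.05, y(tool) 0.11 rot [ 0.09 -0.06  0.04] tool F [ 7.4 -0.3 -1.2] T [ 0.21  0.92 -0.04] grip 0.543
```

Emit:
apply_moves([
  [0,0,0,0,0,0.0005,0],
  [0,0,0,0,0,0,0],
  [0,0,0,0,0,0,0],
])

```text
t: 23.4
tool_pos: [0.4809, 0.1494, 0.0765]
tcp_rot: [[0.034, 0.999, 0.026], [0.818, -0.042, 0.574], [0.575, 0.002, -0.819]]
force: [-0.6, 4.2, 4.8]
grip_width: 0.54
gripper_force: 104.3
```

```bash
python3 -c "
from st import *
st()"
```

```text
t 23.4 underside z_seat 0.32 mm, x 1.07, y(tool) 0.09 rot [ 0.09 -0.06  0.04] tool F [ 6.2 -0.8 -1.5] T [ 0.26  0.81 -0.04] grip 0.54
```

```bash
python3 -c "
from ringm import *
ringm(.1,'pics/w12.png')" | cut -c1-90
```

```text
[0.4809 0.1494 0.0765] 0.5402557890232053 tcp px [255. 221.]
[254.7 238.4] [115.  125.7] False (182, 184, 147, 113) [0.48   0.1348 0.1   ] tool [ 0.001
```

Emit:
apply_moves([
  [0,0,0,0,0,0.0005,0],
  [0,0,0,0,0,0,0],
  [0,0,0,0,0,0,0],
])

```text
t: 23.75
tool_pos: [0.4809, 0.1496, 0.0761]
tcp_rot: [[0.034, 0.999, 0.026], [0.818, -0.042, 0.574], [0.575, 0.002, -0.818]]
force: [-0.7, 4.4, 4.7]
grip_width: 0.541
gripper_force: 104.3
```

```bash
python3 -c "
from st import *
st()"
```

```text
t 23.75 underside z_seat -0.18 mm, x 1.08, y(tool) 0.09 rot [ 0.09 -0.07  0.04] tool F [ 6.3 -0.9 -1.3] T [ 0.23  0.85 -0.03] grip 0.541
```

Emit:
apply_moves([
  [0,0,0,0,0,0.0005,0],
  [0,0,0,0,0,0,0],
  [0,0,0,0,0,0,0],
])

```text
t: 24.05
tool_pos: [0.481, 0.15, 0.0758]
tcp_rot: [[0.034, 0.999, 0.026], [0.818, -0.042, 0.574], [0.575, 0.002, -0.818]]
force: [-2.0, 3.3, 6.7]
grip_width: 0.543
gripper_force: 104.4
```

```bash
python3 -c "
from st import *
st()"
```

```text
t 24.05 underside z_seat -0.65 mm, x 1.16, y(tool) 0.11 rot [ 0.09 -0.08  0.04] tool F [ 6.5 -2.2 -3.6] T [0.27 1.   0.  ] grip 0.543
```

The ring hasn't slipped in the hand (its bottom edge is still at row 297). The axial force has started to rise, so I'll use finer steps.

Emit:
apply_moves([
  [0,0,0,0,0,0.0003,0],
  [0,0,0,0,0,0,0],
  [0,0,0,0,0,0,0],
])

```text
t: 24.35
tool_pos: [0.481, 0.1501, 0.0757]
tcp_rot: [[0.033, 0.999, 0.026], [0.818, -0.042, 0.574], [0.575, 0.002, -0.818]]
force: [-1.3, 3.0, 9.7]
grip_width: 0.541
gripper_force: 104.8
```

```bash
python3 -c "
from st import *
st()"
```

```text
t 24.35 underside z_seat -0.85 mm, x 1.22, y(tool) 0.11 rot [ 0.1  -0.08  0.05] tool F [ 8.  -1.4 -6.2] T [ 0.43  1.1  -0.05] grip 0.541
```

Emit:
apply_moves([
  [0,0,0,0,0,0.0003,0],
  [0,0,0,0,0,0,0],
  [0,0,0,0,0,0,0],
])

```text
t: 24.65
tool_pos: [0.481, 0.1503, 0.0755]
tcp_rot: [[0.033, 0.999, 0.026], [0.818, -0.042, 0.574], [0.575, 0.002, -0.818]]
force: [-1.4, 1.4, 12.2]
grip_width: 0.54
gripper_force: 105.1
```

```bash
python3 -c "
from st import *
st()"
```

```text
t 24.65 underside z_seat -1.05 mm, x 1.27, y(tool) 0.12 rot [ 0.1  -0.08  0.05] tool F [ 8.1 -1.4 -9.2] T [ 0.47  1.26 -0.01] grip 0.54
```

Collar contact (about 9 N/mm). I'll add about 0.65 mm for a 14 N push and hold it for just over a second.

Emit:
apply_moves([
  [0,0,0,0,0,0.0003,0],
  [0,0,0,0,0,0.0003,0],
  [0,0,0,0,0,0,0],
  [0,0,0,0,0,0,0],
  [0,0,0,0,0,0,0],
])

```text
t: 25.15
tool_pos: [0.481, 0.1505, 0.0752]
tcp_rot: [[0.033, 0.999, 0.026], [0.818, -0.042, 0.574], [0.575, 0.002, -0.818]]
force: [-2.8, -0.5, 18.8]
grip_width: 0.538
gripper_force: 105.9
```

```bash
python3 -c "
from st import *
st()"
```

```text
t 25.15 underside z_seat -1.40 mm, x 1.26, y(tool) 0.16 rot [ 0.12 -0.09  0.05] tool F [ 10.3  -2.7 -15.8] T [ 0.78  1.4  -0.01] grip 0.538
```

Emit:
apply_moves([
  [0,0,0,0,0,0.0001,0],
  [0,0,0,0,0,0,0],
  [0,0,0,0,0,0,0],
  [0,0,0,0,0,0,0],
  [0,0,0,0,0,0,0],
  [0,0,0,0,0,0,0],
  [0,0,0,0,0,0,0],
  [0,0,0,0,0,0,0],
  [0,0,0,0,0,0,0],
  [0,0,0,0,0,0,0],
])

```text
t: 26.15
tool_pos: [0.481, 0.1505, 0.0752]
tcp_rot: [[0.033, 0.999, 0.026], [0.818, -0.042, 0.574], [0.575, 0.002, -0.818]]
force: [-3.9, -1.7, 19.2]
grip_width: 0.54
gripper_force: 105.9
```

```bash
python3 -c "
from st import *
st()"
```

```text
t 26.15 underside z_seat -1.45 mm, x 1.26, y(tool) 0.16 rot [ 0.12 -0.08  0.05] tool F [  9.6  -3.8 -16.8] T [ 0.87  1.4  -0.03] grip 0.54
```

Bedded at about 15 N for over a second. I'll ease the push to a few newtons, open partway because the tablet is nearby, and back straight out.

Emit:
apply_moves([
  [0,0,0,0,0,-0.0004,0],
  [0,0,0,0,0,-0.0003,0],
  [0,0,0,0,0,0,0],
  [0,0,0,0,0,0,-0.2],
  [0,0,0,0,0,0,-0.3],
  [0,0,0,0,0,0,-0.45],
  [0,0,0,0,0,0,-0.6],
  [0,0,0,0,0,0,-0.6],
  [0,0,0,0,0,0,-0.6],
  [0,0,0,0,0,0,-0.6],
])

```text
t: 27.15
tool_pos: [0.481, 0.1502, 0.0752]
tcp_rot: [[0.034, 0.999, 0.026], [0.818, -0.042, 0.574], [0.574, 0.002, -0.819]]
force: [0.6, -0.4, -0.1]
grip_width: 0.796
gripper_force: 0.0
```

```bash
python3 -c "
from st import *
st()"
```

```text
t 27.15 underside z_seat -1.29 mm, x 1.02, y(tool) 0.09 rot [ 0.09 -0.06  0.04] tool F [-0.4  0.6 -0.2] T [-0.   -0.59  0.01] grip 0.796
```

Emit:
apply_moves([
  [0,0,0,0,0,-0.005,-0.6],
  [0,0,0,0,0,-0.01,-0.6],
  [0,0,0,0,0,-0.015,-0.6],
  [0,0,0,0,0,-0.02,-0.6],
  [0,0,0,0,0,-0.03,-0.6],
  [0,0,0,0,0,-0.04,-0.6],
  [0,0,0,0,0,-0.04,-0.6],
  [0,0,0,0,0,0,-0.6],
  [0,0,0,0,0,0,-0.6],
  [0,0,0,0,0,0,-0.6],
])

```text
t: 28.15
tool_pos: [0.4764, 0.0589, 0.2059]
tcp_rot: [[0.034, 0.999, 0.024], [0.818, -0.042, 0.574], [0.575, 0.001, -0.818]]
force: [0.5, 0.2, -0.1]
grip_width: 0.798
gripper_force: 0.0
```

Run:
```python
from st import *
sz,R=target(2.4); tip=np.array([.4794,.1065,.135]); O=tip-.052*sz
m=eyes.camera_model('wrist'); im=np.ascontiguousarray(eyes.snapshot('wrist')[:,:,::-1]); cv2.imwrite('pics/w13.png',im)
for z in (.011,.014,.017,.022): print(z,'ring centre pred wrist',np.round(proj(m,O+z*sz,True),1))
h=cv2.cvtColor(im,cv2.COLOR_BGR2HSV); mk=((h[...,1]<45)&(h[...,2]>120)).astype(np.uint8)
mk=cv2.morphologyEx(mk,cv2.MORPH_OPEN,np.ones((3,3)))
k,l,s,c=cv2.connectedComponentsWithStats(mk)
for i in range(1,k):
    if s[i,4]>250 and abs(c[i,0]-255)<50: print(s[i],c[i].round(1))
for n in('scene','side'):
    mm=eyes.camera_model(n); im=np.ascontiguousarray(eyes.snapshot(n)[:,:,::-1]); cv2.imwrite(f'pics/{n}13.png',im)
    print(n,'pred',[np.round(proj(mm,O+z*sz),1).tolist() for z in(.011,.017,.03)])
    h=cv2.cvtColor(im,cv2.COLOR_BGR2HSV); mk=((h[...,1]<45)&(h[...,2]>120)).astype(np.uint8); k,l,s,c=cv2.connectedComponentsWithStats(mk)
    q=np.array(proj(mm,O+.014*sz))
    for i in range(1,k):
        if s[i,4]>60 and abs(c[i]-q).max()<20: print(s[i],c[i].round(1))
st()
```

```text
0.011 ring centre pred wrist [256.2 176.2]
0.014 ring centre pred wrist [256.2 176.9]
0.017 ring centre pred wrist [256.2 177.6]
0.022 ring centre pred wrist [256.2 178.8]
[219  63  30  26 427] [235.9  72.4]
[223 101  19  47 518] [231.8 123.9]
[ 222  150   68   64 3777] [255.1 183.9]
scene pred [[169.1, 167.0], [169.7, 165.6], [171.2, 162.6]]
[ 102  157   87   52 1244] [156.8 186. ]
side pred [[229.9, 148.8], [229.9, 147.9], [230.0, 145.9]]
[211 140  34  40 720] [227.6 160.9]
t 28.3 underside z_seat 158.03 mm, x 0.96, y(tool) -0.52 rot [ 0.   -0.09  0.03] tool F [ 0.1 -0.2  0.2] T [ 0.02 -0.6  -0.04] grip 0.799
```

Run:
```python
from st import *
sz,R=target(2.4); tip=np.array([.4794,.1065,.135]); O=tip-.052*sz
m=eyes.camera_model('wrist'); im=cv2.imread('pics/w13.png'); g=cv2.cvtColor(im,cv2.COLOR_BGR2GRAY)
c=cv2.HoughCircles(cv2.GaussianBlur(g,(3,3),0)[130:240,200:310],cv2.HOUGH_GRADIENT,1,8,param1=120,param2=14,minRadius=19,maxRadius=32)
print((c[0][:4]+[200,130,0]).round(1) if c is not None else None)
for z in (.022,.025,.030,.04): 
    C=O+z*sz; print(z,'top face centre',np.round(proj(m,C,True),1),'radius px',round((proj(m,C+R[:,1]*.025,True)[0]-proj(m,C-R[:,1]*.025,True)[0])/2,1))
for r in range(146,216,4): print(r,' '.join('%3d'%v for v in g[r,216:296:4]))
```

```text
[[255.5 174.5  24.5]
 [279.5 193.5  22.4]]
0.022 top face centre [256.1 178.7] radius px 25.1
0.025 top face centre [256.1 179.5] radius px 25.3
0.03 top face centre [256.2 180.7] radius px 25.7
0.04 top face centre [256.2 183.4] radius px 26.6
146 140 134 166 255 255 143 140 138 135 137 138 137 121 127 130 124 129 133 135 135
150 139 135 145 118  82 140 137 136 143 167 197 161 121 132 131 129 122 125 135 133
154 142 138 134 131 128 127 128 234 247 246 237 243 239 212 131 131 128 128 130 131
158 137 144 180 222 202 217 240 236 240 238 238 238 238 243 214 198 182 199 122 125
162 136 142 198 143 112 241 238 236 228 235 232 234 234 237 236 120  99 198 117 130
166 136 138 211 223 171 235 237 233 232 227 223 233 233 234 238 244 155 197 123 122
170 141 138 213 214 230 233 231 236 136 235 193 129 173 195 235 235 201 191 104 135
174 139 137 216 215 231 234 230 231 169 215 223 187 126 198 233 234 194 217 113 142
178 137 138 215 215 236 235 231 230 202 240 242 234 141 198 218 232 202 217 112 136
182 140 138 219 216 222 231 234 232 195 235 241 222 181 195 232 231 213 217 133 151
186 143 134 214 214 194 234 229 232 147 225 225 145 175 233 226 229 216 213 146 133
190 145 145 209 212 215 208 232 233 189 139 144 114 233 224 227 189 216 217 172 134
194 144 146 209 209 211 212 219 233 196 191 195 197 229 225 211 217 213 215 186 137
198 137 143 211 211 215 212 213 202 190 194 189 188 210 206 216 217 222 218 196 134
202 136 141 211  99  99 210 210 211 157 131 133 214 216 216 215 228 106 181 200 160
206 138 150 210  77  69 210 209 208 130 133 134 219 214 214 215 229  95 215 196 145
210 141 152 216 215 215 214 215 214 131 130 131 220 219 219 221 219 225 222 204 142
214 137 152 102 101 104 102 100 103 105 106 106 104 106 105 106 102 103 106 135 139
```

The ring shows as a circle of radius 24.5 px at (255.5,174.5) with the peg through its bore. That matches it lying on the collar, and the hand is clear. Handing in.

```bash
python3 -c "
from plant import ctrl
print(ctrl.hand_in())"
```

```text
the job is handed in; nothing more can be done
None
```

The ring gauge is on the slim peg, pushed over the clip and bedded on the collar at about 15 N for over a second, then released and handed in at about 28 s; hand-in gave no verdict, and I did not re-check the bystanders.

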